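Clip the sprung cradle into the viewing stand and centre the magnifier

ROBOT

A 6-joint arm with a two-finger parallel gripper is mounted at the origin on a cart in front of the work surface, level with it; the furniture and walls round the work are solid. World frame = base frame: x ahead of the robot, y to its left, z up, the work surface at z = 0. Lengths are in m, angles in rad, forces in N, time in s.
With the tool pointing down it reaches from about 0.4 to 0.825 m from the base axis. Payload 7 kg.
Tool frame: the origin (TCP) lies at the very end of the fingers, on their centre line; the grasp point (between the pads) lies 19 mm behind it (grip_depth is the distance from the TCP to the grasp point, in m); z points along the fingers, y is the direction in which the jaws open and shut (so a half turn about z gives the same grasp; the last joint's range is limited). The gripper opens to 88 mm and grips with 3 to 60 N. Pads are 19 mm wide; open, the fingers measure 130 mm over their backs; the gripper's body (78 mm by 193 mm) begins 47 mm behind the grasp point.
Start: joints at [1.572, 0.359, 0.012, 0, -1.224, -0.288], TCP at [0.191, 0.647, 0.227] pointing down, gripper open.
Joint ranges: [-3.07, 3.07], [-1.43, 2.12], [-1.02, 1.25], [-3.03, 1.67], [-3.05, -0], [-3.03, 3.03]. Speed limits (rad/s): [2.39, 2.39, 3.01, 3.14, 3.14, 3.14].

INTERFACE

Orientations are given as [roll, pitch, yaw] about the fixed x, y, z axes, in that order (R = Rz(yaw) Ry(pitch) Rx(roll)).
In Python, from station import get_state, grab_frame, get_calibration, job_done, grip_depth gives the robot as it stands. The module is installed in compiled form; this text tells all that it offers.
- The arm moves only by the shell command python3 -m crank 'ROWS' [FORCE]. ROWS is JSON, a list of rows, each an object with "turn": the turn, a rotation vector about the tool's x, y, z each as a share of 2 pi rad, from -1 to 1, a list of three; "slide": the shift along the tool's x, y, z each as a share of 0.5 m, from -1 to 1, a list of three; "fingers": the opening, from -1 (shut) to 1 (fully open). A call has 1 to 5 rows; each row is the pose to reach, as a shift and turn from the pose commanded when the call began, along the tool's axes at that moment, turning the shorter way round; what a row does not reach only later rows make up. A row lasts 1/12 s, in which the tool goes at most 41.7 mm and 7.16 degrees, less where a joint would pass 70% of its speed; a pose out of reach is approached as far as the arm can. A call with a number of a shift or a turn outside -1 to 1 is refused whole. A call with a gripper value outside its range is refused whole. The fingers move at their own pace and stop on an object; FORCE is the grip in N (left out, the last holds). Time passes only in rows, so rows that repeat a pose let the fingers close. It gives the time, the measured TCP pose, the force and the opening at its end, in the units of the state.
- get_state(): the state, without advancing time (a new reading comes with each control period).
- grab_frame(name): name is "scene" or "top"; returns the picture (384x512x3 uint8, red, green, blue); there is no depth.
- get_calibration(name): a dict with "K" (3x3 intrinsics, pixels), "dist" ([k1, k2, p1, p2, k3] as OpenCV has them; the pictures are not rectified), "pose" (4x4, takes a point from camera to world coordinates). Camera axes: x right, y up, looking along -z (the intrinsics and any distortion apply to the point x, -y, -z); pixel columns grow to the right and rows downward; lengths in m; the calibration is good to about 2 mm. A picture is of the moment at which its call begins. get_calibration takes no time and is no camera call.
- job_done(): hands the job in, once; it reports no verdict.
The state is a dict: "t": time; "q": joint angles; "qd": joint speeds; "joint_efforts": joint torques, N m; "eef_pos": TCP position; "ee_rot": TCP orientation; "force": force on the tool from outside, world axes, zero at the start; "moment": the same for the moment, N m; "width": finger opening in m.
Only numpy, scipy, OpenCV 4.12 (cv2) and the standard library are available. Lean on these libraries where they do the work, as an engineer would, in place of code of your own. Each camera call takes 0.05 s, during which the arm holds its last target.

TASK

Make the viewing stand ready for looking at sherds: squeeze the blue tabs of the sprung cradle together, lower it level between the stand's two cheeks and let its tongues spring fully out into the two slots. Then swing the magnifier (its red knob is a good handle) so that its lens is centred over the fitted cradle, and let go. Leave the other things on the table where they stand.

Things in the scene. Friction and masses are not known exactly. Their poses are not given: they have to be found in the camera images.
- stand: Grey viewing stand, fixed, on the table. Origin on its underside, below the middle between its two cheeks; z up. Base plate x -37 to +117, y -84 to +84 mm, 12 mm thick. Upright cheeks at +y and -y, 56 mm wide (x), 81 mm tall: inner faces at y = +62 and -62 mm (124 mm apart), outer faces at 76 mm. A post, radius 10 mm, at x = +95 mm, y = 0 carries the magnifier.
- seat (a point): Point midway between the slots of the cheeks, 60 mm above the table; axes as the stand's. The cradle's tongue line belongs here; its tongues rest on the slot floors, about 3 mm below the middle.
- slot_left (a point): Middle of the mouth of the blind slot in the inner face of the stand's +y cheek, 60 mm above the table: 24 mm wide (x), 14 mm high (z), 8 mm deep (y).
- slot_right (a point): The same for the cheek at the stand's -y side.
- cradle: Loose sprung cradle, about 0.18 kg. Origin in the middle of its underside, z up. Aluminium bar with cork top, 100 (x) x 36 (y) x 16 mm (z); lips at its x ends rise to 22 mm. A steel tongue with a blue tab on each y side. At the start it stands flat on the table, left or right of the stand. It fits either way round (half a turn about z).
- cradle_axis (a point): Point on the line of the two tongues, midway, 10 mm above the cradle's underside; it should come to the seat. Tongues are 18 mm wide (x) and 8 mm high (z); free, their tips lie at y = +71 and -71 mm (142 mm over all), fully squeezed at 58 mm (116 mm over all).
- tab_a (a point): Outer face of the upright blue tab on the cradle's +y tongue, 36 mm above the cradle's underside. Tab: 24 mm wide (x), 4 mm thick, from 6 to 52 mm above the underside; its outer face is 35 mm from the cradle's middle when free. Grip the two tabs above the tongues (over 16 mm above the underside).
- tab_b (a point): The same on the -y tongue. The tabs are 70 mm across when free, 44 mm fully squeezed. Squeezing them together along y slides both tongues in, up to 13 mm each, against springs (about 3 N at first, 8 N at the stop).
- tongue_a (a joint): How far the tongue at the cradle's +y side is pushed in, m: 0 free, 0.013 fully in; about 0.001 when sprung out into a slot.
- tongue_b (a joint): The same for the tongue at the cradle's -y side.
- magnifier (a joint): Angle of the magnifier arm about the upright post, rad, -1.9 to 1.9. 0: it points to -x of the stand, lens right above the seat; positive turns anticlockwise from above (lens to the stand's -y). Stays where left; about 1 N at the knob moves it. Arm and lens fill heights 125 to 145 mm: in a gripper's way over the seat at small angles, or over the cradle if on that side.
- lens (a point): Centre of the round lens (black ring, 80 mm across, 10 mm thick), 95 mm from the post axis, 135 mm above the table.
- knob (a point): Centre of the grip part of the upright red knob at the end of the magnifier arm, 145 mm from the post axis, 155 mm above the table. The knob is round, 16 mm in diameter, and stands free from 139 to 171 mm above the table.
- grinder_stone: Grey pebble, 55 x 89 x 40 mm; origin in the middle of the underside. Bystander, on the other side of the stand from the cradle.
- sherd_b1: Brown pottery sherd, 80 x 66 x 16 mm; origin in the middle of the underside. Bystander, near one end of the cradle bar.
- vial_1: Vial with white cap, 28 mm diameter, 52 mm tall; origin at the underside. Bystander, near the other end of the cradle bar.
- glue_bottle: White glue bottle with orange tip, 38 mm diameter, 112 mm tall; origin at the underside. Bystander, behind the stand.
- vial_2: Vial with blue cap, 28 mm diameter, 52 mm tall; origin at the underside. Bystander, behind the stand.

How it is judged:
On the way:
1. the cradle sits between the cheeks with both tongues sprung out in their slots, released (x of cradle_axis in the frame of seat between -0.006 and 0.006 m and y of cradle_axis in the frame of seat between -0.005 and 0.005 m and z of cradle_axis in the frame of seat between -0.007 and 0.005 m and value of joint each of tongue_a, tongue_b below 0.006 m and angle between the y axis of cradle and the y axis of stand, either way round below 0.12 rad and angle between cradle's own z axis and vertical below 0.2 rad and contact force between the fingers and cradle below 0.1 N), for 0.3 s.
At the end, for the whole second after the job is handed in: Cradle released, at rest and level (0.2 rad) between the cheeks: within 6 mm (x), 5 mm (y) and -7 to +5 mm (z) of the slots' middle, square to them within 0.12 rad, both tongues within 6 mm of fully out; magnifier within 0.09 rad of straight over it (all of step 1 and value of joint magnifier between -0.09 and 0.09 rad and linear speed of cradle below 0.02 m/s); the robot touches nothing.
It fails at once if a bystander is shifted by more than 25 mm (distance of any of grinder_stone, sherd_b1, vial_1, glue_bottle, vial_2 from where it was at the start of the episode above 0.025 m).
It fails at once if a vial or the glue bottle is knocked over (angle between any of vial_1, vial_2, glue_bottle's own z axis and vertical above 0.5 rad).
It also fails if it takes over 72 s, if anything falls off the work surface, if the arm or the gripper's body presses on something with over 40 N, if the wrist force passes 120 N, or if a joint passes its speed limit or range.

## Working session

There is one attempt and no reset: what is moved stays moved. The work goes in short steps, Python scripts to look and compute and a shell command to move; the robot and the scene stay as the last step left them, time stands still between calls to the robot, and variables do not carry over. Pictures are saved under pics/ and viewed, and the job is handed in when it is done.

```bash
mkdir -p pics; ls; python3 - <<'E'
from station import *
import cv2
print(get_state(), grip_depth)
for n in ("scene","top"):
    f=grab_frame(n); cv2.imwrite(f"pics/{n}0.png",cv2.cvtColor(f,cv2.COLOR_RGB2BGR))
    c=get_calibration(n); print(n,c)
E
```

```text
pics
{'t': 0.0, 'q': array([ 1.57213275e+00,  3.59362240e-01,  1.10595583e-02, -3.60211683e-04,
       -1.22408330e+00, -2.88089518e-01]), 'qd': array([ 8.06764170e-04,  2.95343143e-06,  2.94557621e-04,  4.32976600e-05,
       -1.65961553e-04,  6.32727315e-04]), 'joint_efforts': array([ 9.52390910e-04, -5.82702184e+01,  2.93053508e+01,  6.99750692e+00,
        6.82327125e-03, -1.58855987e-04]), 'eef_pos': array([0.19080747, 0.64696249, 0.22563711]), 'ee_rot': array([ 3.13997230e+00, -1.27030334e-04, -2.86875662e-01]), 'force': array([0.0314591 , 0.52731467, 0.59652036]), 'moment': array([0.06135238, 0.0830753 , 0.00162602]), 'width': 0.08738783388887719} 0.0188
scene {'K': array([[379.13990659,   0.        , 254.73441071],
       [  0.        , 379.13990659, 192.48272284],
       [  0.        ,   0.        ,   1.        ]]), 'dist': array([-0.0351927,  0.       ,  0.       ,  0.       ,  0.       ]), 'pose': array([[ 0.75240335,  0.39841938, -0.52454856, -0.0537784 ],
       [-0.65870161,  0.45367284, -0.60024423, -0.67698465],
       [-0.0011755 ,  0.79714675,  0.60378446,  0.78358023],
       [ 0.        ,  0.        ,  0.        ,  1.        ]])}
top {'K': array([[442.83809598,   0.        , 256.14191241],
       [  0.        , 442.83809598, 187.05901034],
       [  0.        ,   0.        ,   1.        ]]), 'dist': array([-0.07359878,  0.        ,  0.        ,  0.        ,  0.        ]), 'pose': array([[ 0.01436277,  0.99557681, -0.09284683,  0.40398175],
       [-0.99987723,  0.01488217,  0.00490423,  0.02309441],
       [ 0.0062643 ,  0.092765  ,  0.99566833,  1.56798211],
       [ 0.        ,  0.        ,  0.        ,  1.        ]])}
```

View pics/scene0.png

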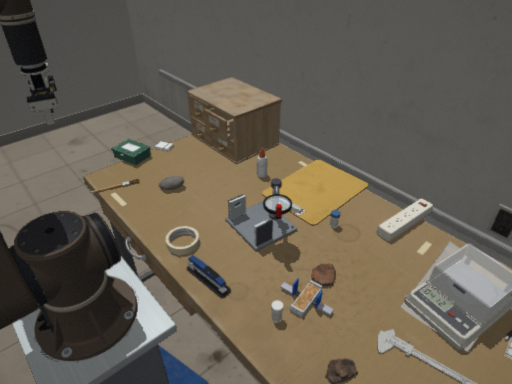

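View pics/top0.png

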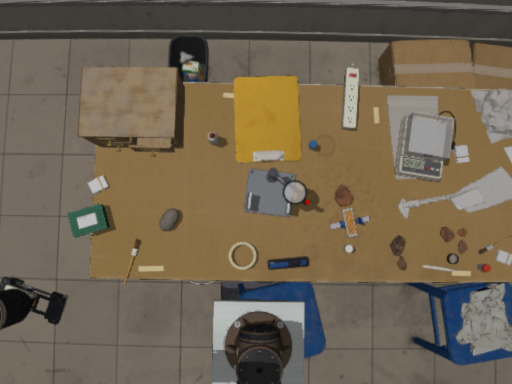

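```bash
cat > h.py <<'E'
import numpy as np, cv2
from station import *
CAL={n:get_calibration(n) for n in("scene","top")}
def ray(n,u,v):
    c=CAL[n]; p=cv2.undistortPoints(np.array([[[u,v]]],float),c["K"],c["dist"])[0,0]
    d=c["pose"][:3,:3]@np.array([p[0],-p[1],-1.0]); return c["pose"][:3,3],d
def onz(n,u,v,z):
    o,d=ray(n,u,v); return o+d*(z-o[2])/d[2]
def tri(a,b):
    (o1,d1),(o2,d2)=ray("scene",*a),ray("top",*b)
    s=np.linalg.lstsq(np.stack([d1,-d2],1),o2-o1,rcond=None)[0]
    p,q=o1+s[0]*d1,o2+s[1]*d2
    return (p+q)/2,np.linalg.norm(p-q)
def proj(n,P):
    c=CAL[n]; T=np.linalg.inv(c["pose"]); P=np.atleast_2d(P)@T[:3,:3].T+T[:3,3]
    P=P*[1,-1,-1]
    return cv2.projectPoints(P,np.zeros(3),np.zeros(3),c["K"],c["dist"])[0][:,0]
def grab(n,name):
    f=grab_frame(n); cv2.imwrite(f"pics/{name}.png",cv2.cvtColor(f,cv2.COLOR_RGB2BGR)); return f
def crop(src,out,x0,y0,x1,y1,k):
    im=cv2.imread(f"pics/{src}.png")[y0:y1,x0:x1]; cv2.imwrite(f"pics/{out}.png",cv2.resize(im,None,fx=k,fy=k,interpolation=cv2.INTER_CUBIC))
E
python3 - <<'E'
from h import *
crop("scene0","s0c",215,160,345,330,4) if 0 else crop("scene0","s0c",215,165,355,330,3.6)
crop("top0","t0c",235,155,385,265,5)
def blobs(n,name,f,x0,y0,x1,y1):
    im=cv2.imread(f"pics/{n}0.png"); hsv=cv2.cvtColor(im,cv2.COLOR_BGR2HSV); m=f(hsv).astype(np.uint8)
    k=np.zeros_like(m);k[y0:y1,x0:x1]=1;m*=k
    N,l,s,c=cv2.connectedComponentsWithStats(m)
    for i in range(1,N):
        if s[i,4]>3: print(n,name,s[i],c[i].round(2))
blue=lambda h:(h[...,0]>100)&(h[...,0]<130)&(h[...,1]>130)&(h[...,2]>60)
red=lambda h:((h[...,0]<6)|(h[...,0]>172))&(h[...,1]>150)&(h[...,2]>80)
cork=lambda h:(h[...,0]>8)&(h[...,0]<22)&(h[...,1]>60)&(h[...,2]>190)
for n,R in(("scene",(215,165,355,330)),("top",(235,155,385,265))):
    blobs(n,"blue",blue,*R);blobs(n,"red",red,*R);blobs(n,"cork",cork,*R)
E
```

```text
scene blue [332 211   7   6  31] [335.35 213.61]
scene blue [215 276  10  10  55] [219.38 280.78]
scene blue [292 279   6  16  49] [294.63 286.78]
scene blue [315 291   7  17  53] [318.08 298.89]
scene red [277 204   4  12  26] [278.08 208.31]
top blue [359 218   4   6  16] [360.12 220.44]
top blue [341 222   3   5  14] [341.93 224.14]
top blue [301 260   6   5  27] [303.41 261.93]
top blue [269 262  19   3  43] [279.63 263.19]
top red [305 200   5   5  21] [306.86 201.81]
```

View pics/s0c.png

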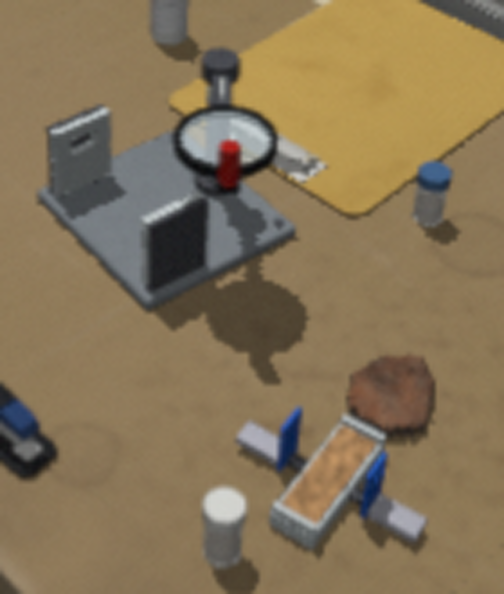

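View pics/t0c.png

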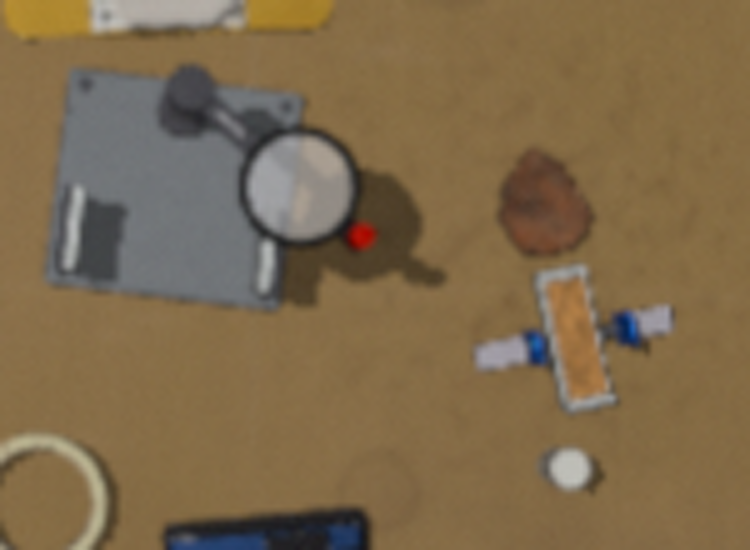

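```bash
python3 - <<'E'
from h import *
im=cv2.imread("pics/top0.png"); hsv=cv2.cvtColor(im,cv2.COLOR_BGR2HSV).astype(int)
# base plate: grey, low sat vs table
k=np.zeros(im.shape[:2],bool)
m=((hsv[...,1]<60)&(hsv[...,2]>60)); 
k[165:220,240:300]=1; m&=k
M=m.astype(np.uint8); N,l,s,c=cv2.connectedComponentsWithStats(M); print(s)
i=1+np.argmax(s[1:,4]); cn=max(cv2.findContours((l==i).astype(np.uint8),0,1)[0],key=len)
# corner estimates in crop px/5 + offset
cor=dict(fl=(235+69/5,155+68/5),fr=(235+303/5,155+97/5),nr=(235+280/5,155+308/5),nl=(235+46/5,155+282/5))
P={a:onz("top",*np.array(b)-.0+(-.4),0.012) for a,b in cor.items()}
for a in P: print(a,P[a].round(4))
print("w",np.linalg.norm(P["fl"]-P["fr"]),np.linalg.norm(P["nl"]-P["nr"]),"d",np.linalg.norm(P["fl"]-P["nl"]),np.linalg.norm(P["fr"]-P["nr"]))
# stand fit
L=np.array([[.117,.084],[.117,-.084],[-.037,-.084],[-.037,.084]]);W=np.array([P[a][:2] for a in("fl","fr","nr","nl")])
def fit(L,W):
    lc,wc=L.mean(0),W.mean(0);A=(L-lc).T@(W-wc);th=np.arctan2(A[0,1]-A[1,0],A[0,0]+A[1,1])
    R=np.array([[np.cos(th),-np.sin(th)],[np.sin(th),np.cos(th)]]);t=wc-R@lc;return th,t,W-(L@R.T+t)
th,t,r=fit(L,W);print("stand",th,t,r.round(4).tolist())
kn=tri((278.08,208.31),(306.86,201.81));print("knob",kn, onz("top",306.86,201.81,.171))
R=np.array([[np.cos(th),-np.sin(th)],[np.sin(th),np.cos(th)]]);post=R@[.095,0]+t;d=kn[0][:2]-post
print("post",post,np.linalg.norm(d),"ang",np.arctan2(d[1],d[0])-th-np.pi)
print("tabs +y",tri((294.63,286.78),(341.93,224.14)),"-y",tri((318.08,298.89),(360.12,220.44)))
# bar corners (top, z .022) from crop
bc=[np.array(p)/5+[235,155]-.4 for p in((537,273),(586,265),(617,401),(569,411))]
B=np.array([onz("top",*p,.022)[:2] for p in bc]);print(B.round(4),np.linalg.norm(B[0]-B[1]),np.linalg.norm(B[1]-B[2]))
th2,t2,r2=fit(np.array([[.05,.018],[.05,-.018],[-.05,-.018],[-.05,.018]]),B);print("cradle",th2,t2,r2.round(4).tolist())
for nm,p in (("l tip",(476,357)),("r tip",(673,320))): print(nm,onz("top",*(np.array(p)/5+[234.6,154.6]),.012))
for nm,p,z in (("vial1",(570,468),.052),("sherd",(546,205),.016),("lensc",(300,186),.14),("glue",(212*5-235*5+2,138*5-155*5),.1)): print(nm,onz("top",*(np.array(p)/5+[234.6,154.6]),z))
E
```

```text
[[     0      0    512    384 194443]
 [   244    168     56     49   2165]]
fl [0.6158 0.0438 0.012 ]
fr [ 0.5976 -0.1223  0.012 ]
nr [ 0.4481 -0.107   0.012 ]
nl [0.464  0.0576 0.012 ]
w 0.1670812652597166 0.16536388367217697 d 0.15238727501233593 0.15026566975787894
stand -0.09951604024938658 [ 0.49157309 -0.02801044] [[-0.0006, -0.0001], [-0.002, 0.001], [0.0017, 0.0009], [0.0009, -0.0017]]
knob (array([ 0.49041404, -0.14633481,  0.15819942]), np.float64(0.0003925244613960676)) [ 0.48977891 -0.14492295  0.171     ]
post [ 0.58610307 -0.03744886] 0.1449570236523158 ang -5.333851378787733
tabs +y (array([ 0.42179842, -0.28439899,  0.02812435]), np.float64(0.001636761726382907)) -y (array([ 0.43582827, -0.34814656,  0.03054077]), np.float64(0.0004599005104059541))
[[ 0.4747 -0.2865]
 [ 0.4808 -0.3212]
 [ 0.386  -0.3427]
 [ 0.3787 -0.3089]] 0.03516776586553434 0.09720235897714162
cradle 0.22230167282995392 [ 0.4300483  -0.31480328] [[-0.0001, -0.0003], [-0.002, 0.0002], [0.0008, 0.0007], [0.0014, -0.0006]]
l tip [ 0.41556642 -0.24528316  0.012     ]
r tip [ 0.44324412 -0.3851927   0.012     ]
vial1 [ 0.34040773 -0.30307011  0.052     ]
sherd [ 0.52306585 -0.29423671  0.016     ]
lensc [ 0.52358303 -0.10871538  0.14      ]
glue [0.70592572 0.1669171  0.1       ]
```

```bash
cat > d.py <<'E'
import sys
from h import *
from scipy.spatial.transform import Rotation as Ro
# usage: d.py x y z yaw : rows numbers from measured pose to target (tool straight down)
s=get_state(); R0=Ro.from_euler("xyz",s["ee_rot"]); T=np.array([float(a) for a in sys.argv[1:4]]); yaw=float(sys.argv[4])
Rt=Ro.from_euler("xyz",[np.pi,0,yaw]); sl=R0.inv().apply(T-s["eef_pos"])/.5; tu=(R0.inv()*Rt).as_rotvec()/(2*np.pi)
print("t",round(s["t"],2),"pos",s["eef_pos"].round(4),"rot",s["ee_rot"].round(3),"w",round(s["width"],4),"F",s["force"].round(1))
print("turn",tu.round(4).tolist(),"slide",sl.round(4).tolist(),"q1,q6",s["q"][[0,5]].round(2))
E
python3 d.py .40 .40 .26 -1.05
python3 - <<'E'
from h import *
for nm,p in (("Lcheek",(75,230)),("Rcheek",(267,268))): print(nm,onz("top",*(np.array(p)/5+[234.6,154.6]),.081))
E
```

```text
t 0.1 pos [0.1909 0.647  0.2257] rot [ 3.14  -0.    -0.287] w 0.0875 F [ 0.6  0.1 -0.5]
turn [0.0002, -0.0001, 0.1215] slide [0.541, 0.3556, -0.068] q1,q6 [ 1.57 -0.29]
Lcheek [0.49658638 0.03711074 0.081     ]
Rcheek [ 0.47289182 -0.0923159   0.081     ]
```

```bash
python3 -m crank '[{"turn":[0,0,0.1215],"slide":[0.541,0.356,-0.068],"fingers":1},{"turn":[0,0,0.1215],"slide":[0.541,0.356,-0.068],"fingers":1},{"turn":[0,0,0.1215],"slide":[0.541,0.356,-0.068],"fingers":1},{"turn":[0,0,0.1215],"slide":[0.541,0.356,-0.068],"fingers":1},{"turn":[0,0,0.1215],"slide":[0.541,0.356,-0.068],"fingers":1}]' 10; python3 d.py .50 .1 .26 -1.75
```

```text
t: 0.52
eef_pos: [0.3254, 0.4874, 0.2481]
ee_rot: [3.141, -0.0, -0.917]
force: [0.9, 0.2, -1.1]
width: 0.0879
t 0.52 pos [0.3254 0.4874 0.2481] rot [ 3.141 -0.    -0.917] w 0.0879 F [ 0.9  0.2 -1.1]
turn [0.0001, -0.0001, 0.1325] slide [0.8274, 0.1937, -0.0233] q1,q6 [ 1.32 -0.66]
```

```bash
R='x'; python3 -m crank '[{"turn":[0,0,0.1325],"slide":[0.827,0.194,-0.03],"fingers":1},{"turn":[0,0,0.1325],"slide":[0.827,0.194,-0.03],"fingers":1},{"turn":[0,0,0.1325],"slide":[0.827,0.194,-0.03],"fingers":1},{"turn":[0,0,0.1325],"slide":[0.827,0.194,-0.03],"fingers":1},{"turn":[0,0,0.1325],"slide":[0.827,0.194,-0.03],"fingers":1}]'; python3 d.py .49 -.146 .25 -2.293
```

```text
t: 0.93
eef_pos: [0.4115, 0.2977, 0.2556]
ee_rot: [3.141, -0.0, -1.543]
force: [1.0, -0.2, 0.2]
width: 0.0877
t 0.93 pos [0.4115 0.2977 0.2556] rot [ 3.141 -0.    -1.543] w 0.0877 F [ 1.  -0.2  0.2]
turn [0.0, -0.0, 0.1194] slide [0.8914, -0.1321, 0.0113] q1,q6 [ 1.01 -0.99]
```

```bash
python3 -m crank '[{"turn":[0,0,0.0],"slide":[0,0,0],"fingers":1}]'; python3 d.py .49 -.146 .25 -2.293
```

```text
t: 1.02
eef_pos: [0.4125, 0.2944, 0.2561]
ee_rot: [3.141, -0.001, -1.548]
force: [-0.4, 0.7, -0.3]
width: 0.0876
t 1.02 pos [0.4125 0.2944 0.2561] rot [ 3.141e+00 -1.000e-03 -1.548e+00] w 0.0876 F [-0.4  0.7 -0.3]
turn [-0.0, -0.0001, 0.1185] slide [0.8841, -0.1351, 0.0127] q1,q6 [ 1.01 -0.99]
```

```bash
python3 -m crank '[{"turn":[0,0,0.1185],"slide":[0.884,-0.135,0.012],"fingers":1},{"turn":[0,0,0.1185],"slide":[0.884,-0.135,0.012],"fingers":1},{"turn":[0,0,0.1185],"slide":[0.884,-0.135,0.012],"fingers":1},{"turn":[0,0,0.1185],"slide":[0.884,-0.135,0.012],"fingers":1},{"turn":[0,0,0.1185],"slide":[0.884,-0.135,0.012],"fingers":1}]'; python3 d.py .49 -.146 .25 -2.293
```

```text
t: 1.43
eef_pos: [0.4493, 0.0932, 0.2529]
ee_rot: [3.142, 0.0, -2.167]
force: [0.7, 0.4, 1.0]
width: 0.0877
t 1.43 pos [0.4493 0.0932 0.2529] rot [ 3.142  0.    -2.167] w 0.0877 F [0.7 0.4 1. ]
turn [0.0, 0.0, 0.02] slide [0.3502, -0.336, 0.0056] q1,q6 [ 0.64 -1.23]
```

```bash
python3 -m crank '[{"turn":[0,0,0.02],"slide":[0.35,-0.336,0.005],"fingers":-0.1},{"turn":[0,0,0.02],"slide":[0.35,-0.336,0.005],"fingers":-0.1},{"turn":[0,0,0.02],"slide":[0.35,-0.336,0.005],"fingers":-0.1},{"turn":[0,0,0.02],"slide":[0.35,-0.336,0.005],"fingers":-0.1},{"turn":[0,0,0.02],"slide":[0.35,-0.336,0.005],"fingers":-0.1}]'; python3 -m crank '[{"turn":[0,0,0],"slide":[0,0,0],"fingers":-0.1},{"turn":[0,0,0],"slide":[0,0,0],"fingers":-0.1}]';python3 d.py .49 -.146 .145 -2.293; python3 - <<'E'
from h import *
grab("scene","s1"); crop("s1","s1c",215,110,355,275,3.6)
grab("top","t1");crop("t1","t1c",235,155,385,265,5)
E
```

```text
t: 1.85
eef_pos: [0.4855, -0.1121, 0.2508]
ee_rot: [-3.141, 0.0, -2.287]
force: [1.3, 0.5, 0.8]
width: 0.0598
t: 2.02
eef_pos: [0.4853, -0.1124, 0.25]
ee_rot: [3.141, -0.001, -2.292]
force: [0.1, 0.4, 0.0]
width: 0.0464
t 2.02 pos [ 0.4853 -0.1124  0.25  ] rot [ 3.141e+00 -1.000e-03 -2.292e+00] w 0.0464 F [0.1 0.4 0. ]
turn [0.0002, -0.0002, 0.0001] slide [0.0441, -0.0517, 0.2101] q1,q6 [ 0.17 -0.89]
```

View pics/s1c.png

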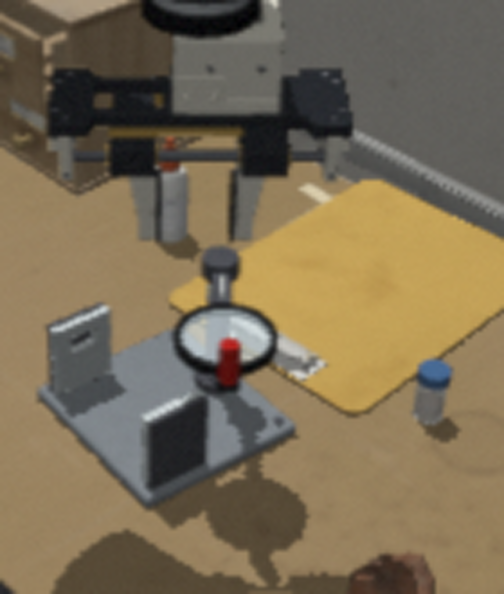

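View pics/t1c.png

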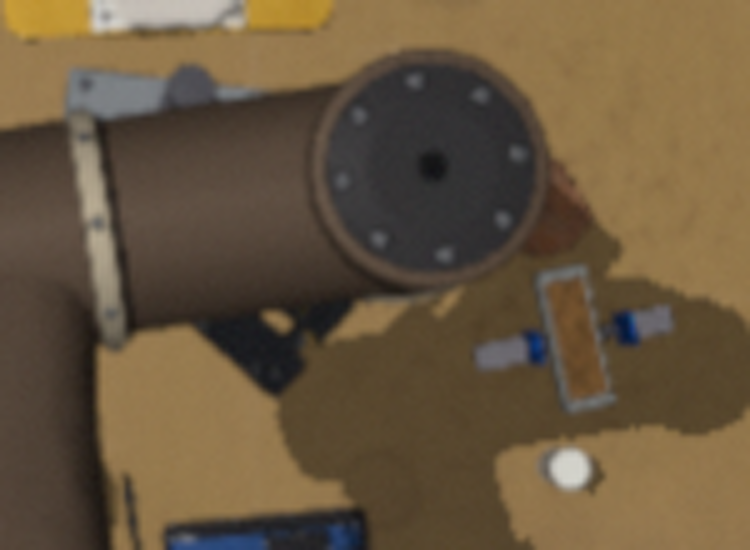

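```bash
python3 - <<'E'
from h import *
s=get_state();print(proj("scene",s["eef_pos"]))
E
python3 -m crank '[{"turn":[0,0,0],"slide":[0.044,-0.052,0.05],"fingers":-0.1},{"turn":[0,0,0],"slide":[0.044,-0.052,0.12],"fingers":-0.1},{"turn":[0,0,0],"slide":[0.044,-0.052,0.16],"fingers":-0.1},{"turn":[0,0,0],"slide":[0.044,-0.052,0.16],"fingers":-0.1},{"turn":[0,0,0],"slide":[0.044,-0.052,0.16],"fingers":-0.1}]';  python3 - <<'E'
from h import *
grab("scene","s2"); crop("s2","s2c",235,140,325,240,5)
s=get_state();print(proj("scene",s["eef_pos"]))
E
python3 d.py .49 -.146 .145 -2.293
```

```text
[[267.94208409 173.62811071]]
t: 2.53
eef_pos: [0.4907, -0.1426, 0.1706]
ee_rot: [3.14, -0.002, -2.285]
force: [0.3, 0.1, -0.0]
width: 0.0397
[[277.73570476 203.31106018]]
t 2.58 pos [ 0.4917 -0.1427  0.1719] rot [-3.141  0.    -2.285] w 0.0395 F [ 0.3 -0.2  0.2]
turn [-0.0002, 0.0, 0.0013] slide [0.0072, -0.0016, 0.0538] q1,q6 [ 0.1  -0.82]
```

View pics/s2c.png

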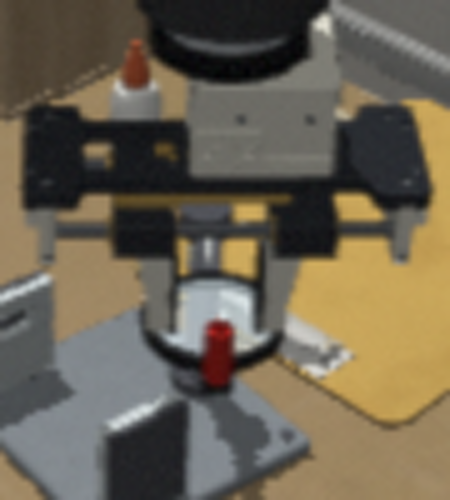

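```bash
cat > arc.py <<'E'
import sys
from h import *
from scipy.spatial.transform import Rotation as Ro
z=float(sys.argv[1]); s=get_state(); R0=Ro.from_euler("xyz",s["ee_rot"])
post=np.array([.5861,-.0374]);th=-.0995
print(s["eef_pos"].round(4),s["ee_rot"].round(3))
for f in sys.argv[2:]:
    f=float(f);a=th+np.pi+f;p=post+.145*np.array([np.cos(a),np.sin(a)]);T=np.r_[p,z]
    print(f,T.round(4),"turn",((R0.inv()*Ro.from_euler("xyz",[np.pi,0,a-2*np.pi])).as_rotvec()/2/np.pi).round(4)[2],"slide",(R0.inv().apply(T-s["eef_pos"])/.5).round(3).tolist())
E
python3 -m crank '[{"turn":[0,0,0.001],"slide":[0.007,-0.004,0.02],"fingers":-0.2},{"turn":[0,0,0.001],"slide":[0.007,-0.004,0.048],"fingers":-0.2},{"turn":[0,0,0.001],"slide":[0.007,-0.004,0.048],"fingers":-0.2}]'; python3 arc.py .148 .95 1.1 1.25 1.4 1.55 1.65 1.75
```

```text
t: 2.83
eef_pos: [0.4896, -0.1472, 0.1459]
ee_rot: [3.141, 0.0, -2.294]
force: [-1.3, -0.1, -0.2]
width: 0.0351
[ 0.4896 -0.1472  0.1459] [ 3.141  0.    -2.294]
0.95 [ 0.4905 -0.1464  0.148 ] turn -0.0004 slide [-0.002, -0.0, -0.004]
1.1 [ 0.5078 -0.1595  0.148 ] turn -0.0243 slide [-0.006, -0.044, -0.004]
1.25 [ 0.5269 -0.1698  0.148 ] turn -0.0481 slide [-0.015, -0.086, -0.004]
1.4 [ 0.5474 -0.1771  0.148 ] turn -0.072 slide [-0.031, -0.126, -0.004]
1.55 [ 0.5687 -0.1814  0.148 ] turn -0.0959 slide [-0.053, -0.164, -0.004]
1.65 [ 0.5832 -0.1824  0.148 ] turn -0.1118 slide [-0.071, -0.187, -0.004]
1.75 [ 0.5976 -0.1819  0.148 ] turn -0.1277 slide [-0.091, -0.208, -0.004]
```

```bash
python3 -m crank '[{"turn":[0,0,-0.018],"slide":[-0.004,-0.033,-0.004],"fingers":-0.3},{"turn":[0,0,-0.036],"slide":[-0.009,-0.065,-0.004],"fingers":-0.3},{"turn":[0,0,-0.054],"slide":[-0.018,-0.096,-0.004],"fingers":-0.3},{"turn":[0,0,-0.072],"slide":[-0.031,-0.126,-0.004],"fingers":-0.3},{"turn":[0,0,-0.072],"slide":[-0.031,-0.126,-0.004],"fingers":-0.3}]'; python3 arc.py .148 1.4 1.5 1.6 1.7 1.8 1.85
```

```text
t: 3.25
eef_pos: [0.5506, -0.1784, 0.1498]
ee_rot: [-3.139, -0.0, -1.834]
force: [0.4, -0.4, 0.1]
width: 0.031
[ 0.5506 -0.1784  0.1498] [-3.139 -0.    -1.834]
1.4 [ 0.5474 -0.1771  0.148 ] turn 0.0011 slide [-0.001, 0.007, 0.004]
1.5 [ 0.5615 -0.1803  0.148 ] turn -0.0148 slide [-0.002, -0.022, 0.004]
1.6 [ 0.5759 -0.182   0.148 ] turn -0.0307 slide [-0.006, -0.051, 0.004]
1.7 [ 0.5904 -0.1823  0.148 ] turn -0.0466 slide [-0.013, -0.079, 0.004]
1.8 [ 0.6049 -0.1812  0.148 ] turn -0.0625 slide [-0.023, -0.106, 0.004]
1.85 [ 0.612  -0.1801  0.148 ] turn -0.0705 slide [-0.029, -0.119, 0.004]
```

```bash
python3 -m crank '[{"turn":[0,0,-0.0148],"slide":[-0.002,-0.022,0],"fingers":-0.3},{"turn":[0,0,-0.031],"slide":[-0.006,-0.051,0],"fingers":-0.3},{"turn":[0,0,-0.047],"slide":[-0.013,-0.079,0],"fingers":-0.3},{"turn":[0,0,-0.0625],"slide":[-0.023,-0.106,0],"fingers":-0.3},{"turn":[0,0,-0.0625],"slide":[-0.023,-0.106,0],"fingers":-0.3}]'; python3 -m crank '[{"turn":[0,0,0],"slide":[0,0,-0.08],"fingers":-0.2},{"turn":[0,0,0],"slide":[0,0,-0.16],"fingers":0},{"turn":[0,0,0],"slide":[0,0,-0.18],"fingers":1}]';python3 d.py .45 -.25 .2 -2.93;  python3 - <<'E'
from h import *
grab("scene","s3"); crop("s3","s3c",215,110,355,275,3.6)
grab("top","t3");crop("t3","t3c",235,155,385,265,5)
E
```

```text
t: 3.67
eef_pos: [0.604, -0.1806, 0.1496]
ee_rot: [-3.14, -0.001, -1.444]
force: [0.6, -0.6, 0.7]
width: 0.0306
t: 3.92
eef_pos: [0.604, -0.1815, 0.2464]
ee_rot: [-3.133, -0.003, -1.451]
force: [1.8, -0.8, 1.7]
width: 0.0431
t 3.92 pos [ 0.604  -0.1815  0.2464] rot [-3.133e+00 -3.000e-03 -1.451e+00] w 0.0431 F [ 1.8 -0.8  1.7]
turn [-0.0015, 0.0006, 0.2354] slide [0.0989, 0.323, 0.0903] q1,q6 [0.02 0.1 ]
```

View pics/s3c.png

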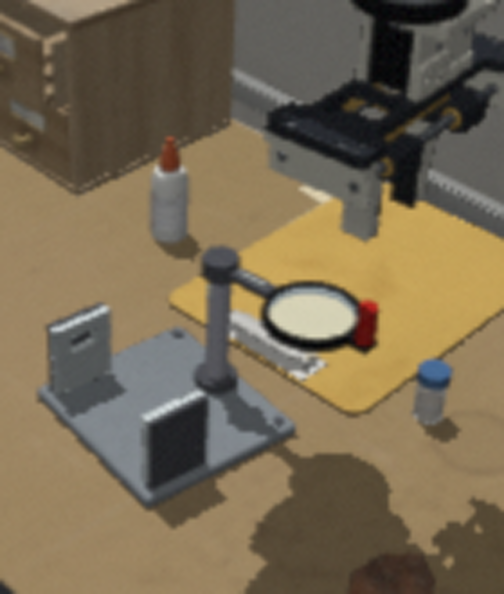

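View pics/t3c.png

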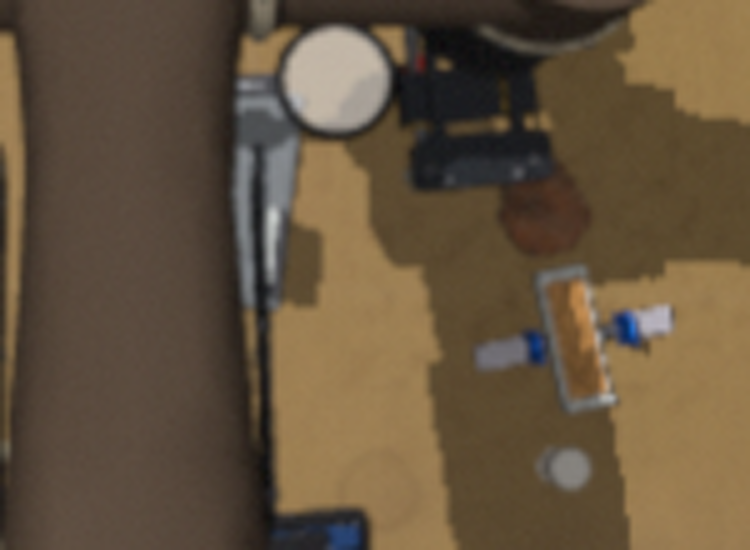

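```bash
python3 -m crank '[{"turn":[0,0,0.2354],"slide":[0.099,0.323,0.09],"fingers":1},{"turn":[0,0,0.2354],"slide":[0.099,0.323,0.09],"fingers":1},{"turn":[0,0,0.2354],"slide":[0.099,0.323,0.09],"fingers":1},{"turn":[0,0,0.2354],"slide":[0.099,0.323,0.09],"fingers":1},{"turn":[0,0,0.2354],"slide":[0.099,0.323,0.09],"fingers":1}]';python3 d.py .4297 -.315 .15 -2.93
```

```text
t: 4.43
eef_pos: [0.4408, -0.2499, 0.1921]
ee_rot: [3.138, -0.0, -2.085]
force: [-0.6, -0.4, -1.3]
width: 0.0838
t 4.43 pos [ 0.4408 -0.2499  0.1921] rot [ 3.138 -0.    -2.085] w 0.0838 F [-0.6 -0.4 -1.3]
turn [0.0006, -0.0003, 0.1345] slide [0.1242, -0.0449, 0.084] q1,q6 [-0.13 -0.38]
```

```bash
python3 -m crank '[{"turn":[0,0,0.1345],"slide":[0.124,-0.045,0.084],"fingers":1},{"turn":[0,0,0.1345],"slide":[0.124,-0.045,0.084],"fingers":1},{"turn":[0,0,0.1345],"slide":[0.124,-0.045,0.084],"fingers":1},{"turn":[0,0,0.1345],"slide":[0.124,-0.045,0.084],"fingers":1},{"turn":[0,0,0.1345],"slide":[0.124,-0.045,0.084],"fingers":1}]';python3 d.py .4297 -.315 .15 -2.93
```

```text
t: 4.85
eef_pos: [0.4362, -0.3151, 0.1512]
ee_rot: [3.141, -0.001, -2.709]
force: [-0.0, -0.1, 0.3]
width: 0.0877
t 4.85 pos [ 0.4362 -0.3151  0.1512] rot [ 3.141e+00 -1.000e-03 -2.709e+00] w 0.0877 F [-0.  -0.1  0.3]
turn [0.0001, -0.0001, 0.0352] slide [0.0117, 0.0055, 0.0024] q1,q6 [-0.26 -0.88]
```

```bash
python3 -m crank '[{"turn":[0,0,0.0352],"slide":[0.0117,0.0055,0.06],"fingers":1},{"turn":[0,0,0.0352],"slide":[0.0117,0.0055,0.1],"fingers":1},{"turn":[0,0,0.0352],"slide":[0.0117,0.0055,0.1],"fingers":1}]';python3 d.py .4297 -.315 .022 -2.93;  python3 - <<'E'
from h import *
grab("scene","s4"); crop("s4","s4c",215,160,355,325,3.6)
grab("top","t4");crop("t4","t4c",235,155,385,265,5)
s=get_state();print(proj("scene",s["eef_pos"]))
E
```

```text
t: 5.1
eef_pos: [0.4276, -0.3135, 0.0983]
ee_rot: [3.138, -0.005, -2.928]
force: [-0.8, -0.3, -0.9]
width: 0.0875
t 5.1 pos [ 0.4276 -0.3135  0.0983] rot [ 3.138 -0.005 -2.928] w 0.0875 F [-0.8 -0.3 -0.9]
turn [0.0006, -0.0008, 0.0004] slide [-0.0041, -0.0045, 0.1526] q1,q6 [-0.26 -1.09]
[[308.91917252 272.23009167]]
```

View pics/s4c.png

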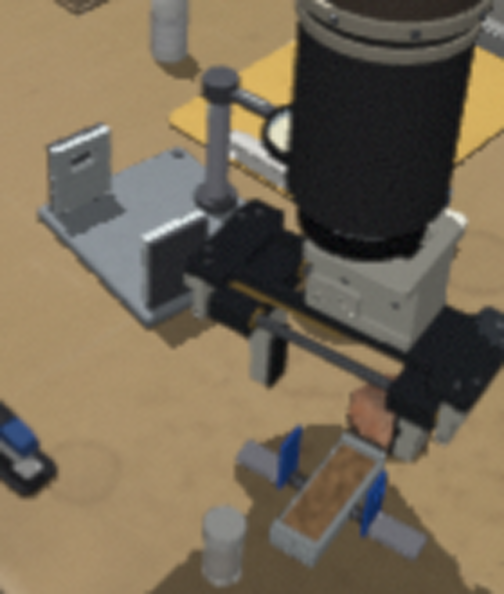

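View pics/t4c.png

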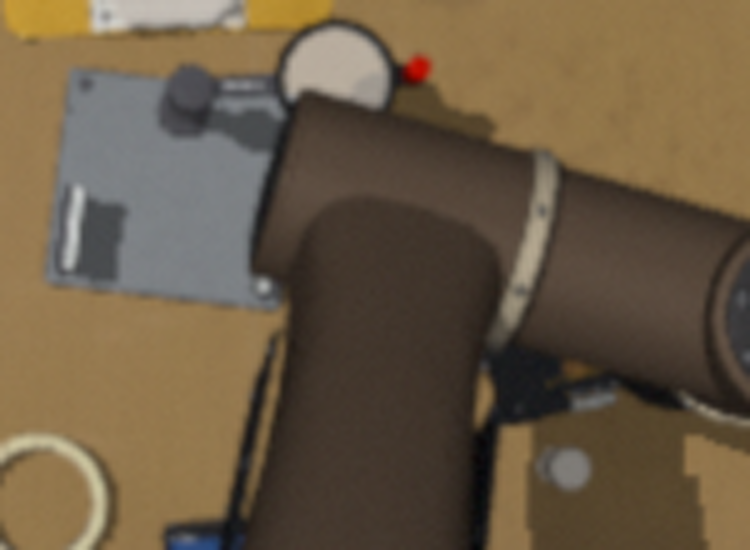

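```bash
python3 -m crank '[{"turn":[0.0006,-0.0008,0],"slide":[-0.004,-0.004,0.05],"fingers":1},{"turn":[0.0006,-0.0008,0],"slide":[-0.004,-0.004,0.1],"fingers":1},{"turn":[0.0006,-0.0008,0],"slide":[-0.004,-0.004,0.14],"fingers":1},{"turn":[0.0006,-0.0008,0],"slide":[-0.004,-0.004,0.154],"fingers":1},{"turn":[0.0006,-0.0008,0],"slide":[-0.004,-0.004,0.154],"fingers":1}]' 25;python3 d.py .4297 -.315 .021 -2.93;  python3 - <<'E'
from h import *
grab("scene","s5"); crop("s5","s5c",260,240,350,340,5)
s=get_state();print(proj("scene",s["eef_pos"]))
E
```

```text
t: 5.62
eef_pos: [0.4331, -0.3162, 0.0244]
ee_rot: [-3.138, 0.004, -2.918]
force: [0.4, -0.1, -1.2]
width: 0.0875
t 5.62 pos [ 0.4331 -0.3162  0.0244] rot [-3.138  0.004 -2.918] w 0.0875 F [ 0.4 -0.1 -1.2]
turn [-0.0005, 0.0006, 0.0019] slide [0.0061, 0.004, 0.0068] q1,q6 [-0.26 -1.08]
[[307.73130626 292.66630854]]
```

View pics/s5c.png

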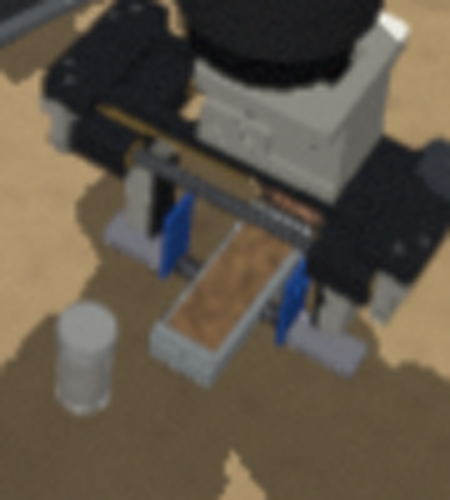

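```bash
for i in 1 2; do python3 -m crank '[{"turn":[0,0,0],"slide":[0,0,0],"fingers":1}]' | head -3; done; python3 d.py .4297 -.315 .021 -2.93
```

```text
t: 5.75
eef_pos: [0.4345, -0.3168, 0.0264]
ee_rot: [-3.136, 0.007, -2.918]
t: 5.83
eef_pos: [0.4345, -0.3168, 0.0264]
ee_rot: [-3.136, 0.007, -2.919]
t 5.83 pos [ 0.4345 -0.3168  0.0264] rot [-3.136  0.007 -2.919] w 0.0878 F [ 0.4  0.5 -0. ]
turn [-0.0008, 0.0012, 0.0018] slide [0.0087, 0.0056, 0.0108] q1,q6 [-0.26 -1.09]
```

```bash
python3 -m crank '[{"turn":[-0.0008,0.0012,0.0018],"slide":[0.0087,0.0056,0.0108],"fingers":1},{"turn":[-0.0008,0.0012,0.0018],"slide":[0.0087,0.0056,0.0108],"fingers":1},{"turn":[-0.0008,0.0012,0.0018],"slide":[0.0087,0.0056,0.0108],"fingers":1}]'; python3 d.py .4297 -.315 .021 -2.93
```

```text
t: 6.08
eef_pos: [0.4282, -0.3145, 0.0194]
ee_rot: [3.14, -0.003, -2.931]
force: [0.3, 1.0, 0.4]
width: 0.0876
t 6.08 pos [ 0.4282 -0.3145  0.0194] rot [ 3.140e+00 -3.000e-03 -2.931e+00] w 0.0876 F [0.3 1.  0.4]
turn [0.0002, -0.0004, -0.0002] slide [-0.0027, -0.0015, -0.0031] q1,q6 [-0.26 -1.1 ]
```

Close slowly and see.

```bash
for i in 1 2 3; do python3 -m crank '[{"turn":[0,0,0],"slide":[0,0,0],"fingers":-0.1},{"turn":[0,0,0],"slide":[0,0,0],"fingers":-0.1},{"turn":[0,0,0],"slide":[0,0,0],"fingers":-0.1},{"turn":[0,0,0],"slide":[0,0,0],"fingers":-0.1}]' 25; done; python3 - <<'E'
from h import *
grab("scene","s6"); crop("s6","s6c",260,240,350,340,5)
E
```

```text
t: 6.42
eef_pos: [0.4286, -0.3147, 0.0194]
ee_rot: [3.141, -0.002, -2.931]
force: [-0.3, -0.4, 0.5]
width: 0.0665
t: 6.75
eef_pos: [0.4286, -0.3147, 0.0196]
ee_rot: [3.141, -0.002, -2.931]
force: [-0.0, 0.0, 3.4]
width: 0.0433
t: 7.08
eef_pos: [0.4286, -0.3147, 0.0195]
ee_rot: [3.141, -0.002, -2.931]
force: [-0.9, 0.2, 5.0]
width: 0.0431
```

View pics/s6c.png

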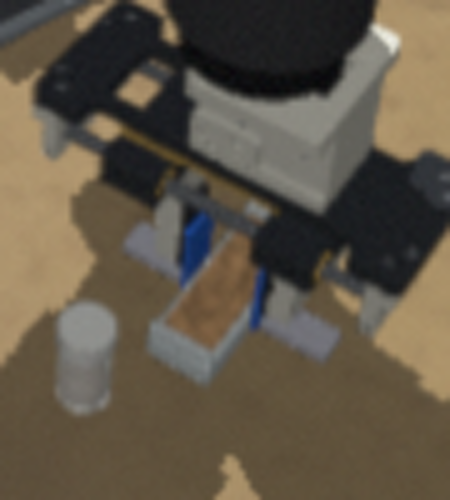

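```bash
python3 -m crank '[{"turn":[0,0,0],"slide":[0,0,-0.05],"fingers":-0.2},{"turn":[0,0,0],"slide":[0,0,-0.11],"fingers":-0.2},{"turn":[0,0,0],"slide":[0,0,-0.17],"fingers":-0.2},{"turn":[0,0,0],"slide":[0,0,-0.23],"fingers":-0.2},{"turn":[0,0,0],"slide":[0,0,-0.23],"fingers":-0.2}]' 25; python3 -m crank '[{"turn":[0,0,0],"slide":[0,0,0],"fingers":-0.2},{"turn":[0,0,0],"slide":[0,0,0],"fingers":-0.2}]'; python3 - <<'E'
from h import *
grab("scene","s7"); crop("s7","s7c",250,190,350,290,5.5)
E
python3 d.py .47 -.17 .135 -3.1
```

```text
t: 7.55
eef_pos: [0.4316, -0.316, 0.1398]
ee_rot: [-3.138, 0.004, -2.93]
force: [1.2, -0.6, -2.3]
width: 0.0433
t: 7.72
eef_pos: [0.428, -0.3142, 0.1334]
ee_rot: [3.139, -0.003, -2.932]
force: [-0.2, 0.0, -2.1]
width: 0.0431
t 7.77 pos [ 0.4278 -0.3142  0.1329] rot [ 3.139 -0.004 -2.932] w 0.0435 F [-0.5 -0.2 -1.2]
turn [0.0004, -0.0007, 0.0268] slide [-0.1427, 0.2644, -0.004] q1,q6 [-0.26 -1.1 ]
```

View pics/s7c.png

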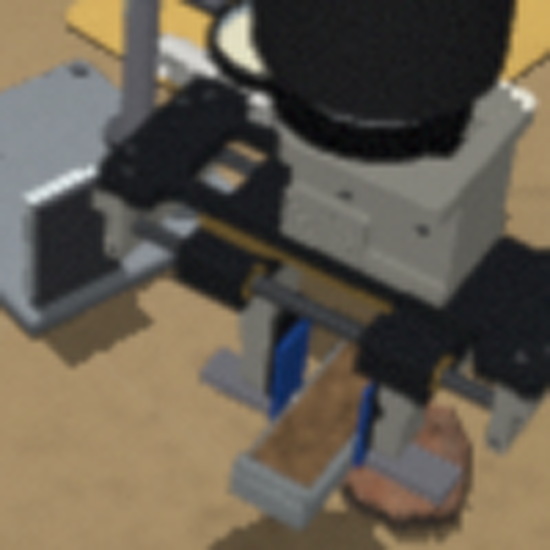

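```bash
python3 -m crank '[{"turn":[0,0,0.01],"slide":[-0.036,0.066,-0.004],"fingers":-0.2},{"turn":[0,0,0.02],"slide":[-0.071,0.132,-0.008],"fingers":-0.2},{"turn":[0,0,0.0268],"slide":[-0.107,0.198,-0.008],"fingers":-0.2},{"turn":[0,0,0.0268],"slide":[-0.143,0.264,-0.008],"fingers":-0.2},{"turn":[0,0,0.0268],"slide":[-0.143,0.264,-0.008],"fingers":-0.2}]'; python3 d.py .4906 -.028 .14 -3.241
```

```text
t: 8.18
eef_pos: [0.472, -0.1662, 0.137]
ee_rot: [3.14, -0.004, -3.096]
force: [-0.7, -1.0, -1.9]
width: 0.0432
t 8.18 pos [ 0.472  -0.1662  0.137 ] rot [ 3.14  -0.004 -3.096] w 0.0432 F [-0.7 -1.  -1.9]
turn [0.0002, -0.0007, 0.023] slide [-0.0496, 0.2745, -0.0058] q1,q6 [ 0.05 -1.58]
```

```bash
python3 -m crank '[{"turn":[0,0,0.01],"slide":[-0.012,0.069,-0.006],"fingers":-0.2},{"turn":[0,0,0.02],"slide":[-0.025,0.137,-0.006],"fingers":-0.2},{"turn":[0,0,0.023],"slide":[-0.037,0.206,-0.006],"fingers":-0.2},{"turn":[0,0,0.023],"slide":[-0.05,0.2745,-0.006],"fingers":-0.2},{"turn":[0,0,0.023],"slide":[-0.05,0.2745,-0.006],"fingers":-0.2}]';python3 -m crank '[{"turn":[0,0,0],"slide":[0,0,0],"fingers":-0.2},{"turn":[0,0,0],"slide":[0,0,0],"fingers":-0.2}]'; python3 - <<'E'
from h import *
grab("scene","s8"); crop("s8","s8c",215,150,315,260,5)
grab("top","t8");crop("t8","t8c",235,155,325,235,7)
E
python3 d.py .4906 -.028 .14 -3.241
```

```text
t: 8.6
eef_pos: [0.4908, -0.0284, 0.1401]
ee_rot: [3.141, -0.004, 3.042]
force: [-0.1, 0.2, -1.8]
width: 0.0433
t: 8.77
eef_pos: [0.4895, -0.0325, 0.1401]
ee_rot: [-3.141, -0.005, 3.04]
force: [-0.1, 0.0, -0.5]
width: 0.0435
t 8.87 pos [ 0.4896 -0.0333  0.1405] rot [-3.141 -0.004  3.038] w 0.0433 F [ 0.3  0.  -1.4]
turn [-0.0, -0.0007, -0.0006] slide [-0.0008, 0.0107, 0.001] q1,q6 [ 0.33 -2.01]
```

View pics/s8c.png

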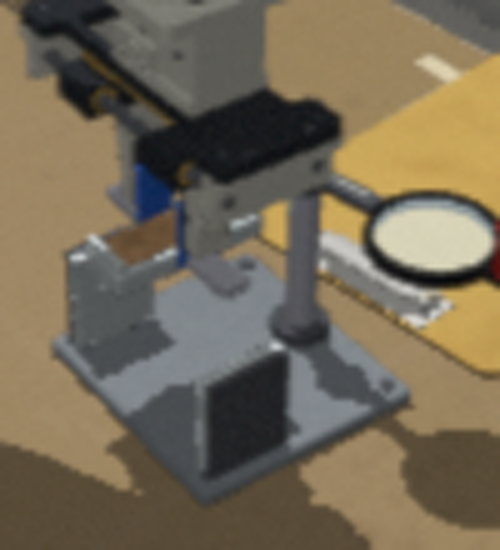

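View pics/t8c.png

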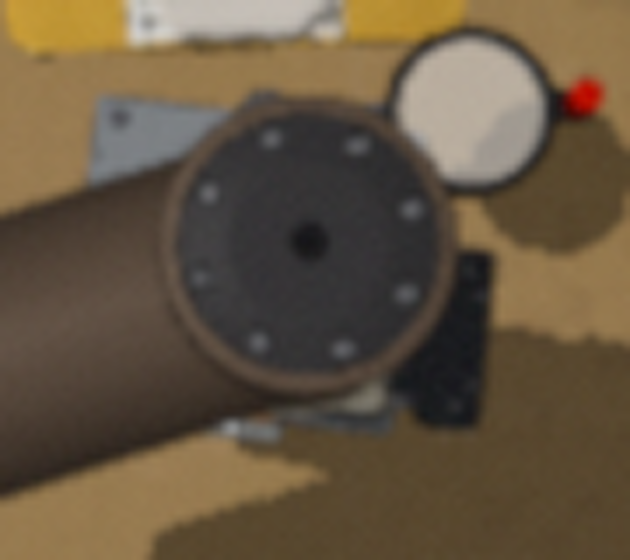

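```bash
python3 - <<'E'
from h import *
th=-.0995;t=np.array([.4916,-.028]);c,s=np.cos(th),np.sin(th)
W=lambda x,y,z:np.array([t[0]+c*x-s*y,t[1]+s*x+c*y,z])
for n in("scene3","top4","top0"):
    src={"scene3":"s3","top4":"t4","top0":"top0"}[n]; im=cv2.imread(f"pics/{src}.png").copy(); cam=n[:-1] 
    big=cv2.resize(im,None,fx=8,fy=8,interpolation=cv2.INTER_CUBIC)
    for sg in(1,-1):
        for z in ((.081,) if cam=="top" else (.081,)):
            P=proj(cam,np.array([W(x,y,z) for x,y in((-.028,sg*.062),(.028,sg*.062),(.028,sg*.076),(-.028,sg*.076))]))
            print(n,sg,P.round(1).tolist())
            cv2.polylines(big,[((P+.5)*8).astype(np.int32)],True,(0,0,255),1)
    P=proj(cam,np.array([W(*p,.012) for p in((.117,.084),(.117,-.084),(-.037,-.084),(-.037,.084))]))
    cv2.polylines(big,[((P+.5)*8).astype(np.int32)],True,(0,255,0),1)
    P=proj(cam,np.array([W(-.012,.062,.053),W(.012,.062,.053),W(.012,.062,.067),W(-.012,.062,.067)]))
    cv2.polylines(big,[((P+.5)*8).astype(np.int32)],True,(255,0,255),1)
    x0,y0,x1,y1=(222,185,305,255) if cam=="scene" else (240,163,305,222)
    cv2.imwrite(f"pics/ov_{n}.png",big[y0*8:y1*8,x0*8:x1*8])
E
```

```text
scene3 1 [[229.5, 201.8], [245.0, 195.1], [242.5, 192.9], [227.0, 199.4]]
scene3 -1 [[253.6, 224.6], [269.7, 216.9], [272.8, 219.5], [256.6, 227.4]]
top4 1 [[249.7, 208.5], [251.6, 192.0], [247.4, 191.6], [245.5, 208.1]]
top4 -1 [[286.4, 212.7], [288.1, 196.2], [292.3, 196.7], [290.5, 213.2]]
top0 1 [[249.7, 208.5], [251.6, 192.0], [247.4, 191.6], [245.5, 208.1]]
top0 -1 [[286.4, 212.7], [288.1, 196.2], [292.3, 196.7], [290.5, 213.2]]
```

View pics/ov_scene3.png

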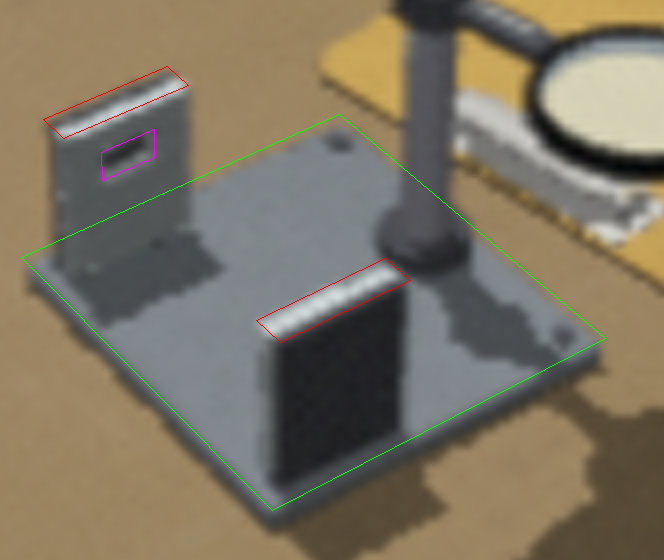

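View pics/ov_top0.png

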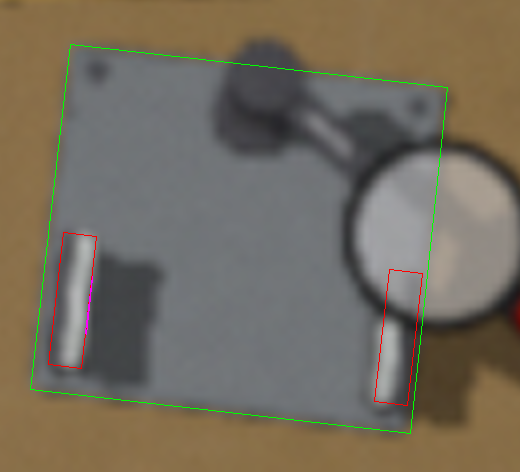

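```bash
python3 -m crank '[{"turn":[0,-0.0007,-0.0006],"slide":[-0.001,0.0107,0],"fingers":-0.2},{"turn":[0,-0.0007,-0.0006],"slide":[-0.001,0.0107,0],"fingers":-0.2},{"turn":[0,-0.0007,-0.0006],"slide":[-0.001,0.0107,0],"fingers":-0.2},{"turn":[0,-0.0007,-0.0006],"slide":[-0.001,0.0107,0],"fingers":-0.2}]';python3 - <<'E'
from h import *
grab("scene","s9")
s=get_state();p=s["eef_pos"];th=s["ee_rot"][2]-np.pi;c,sn=np.cos(th),np.sin(th)
print(p,s["ee_rot"])
W=lambda x,y,z:np.array([p[0]+c*x-sn*y,p[1]+sn*x+c*y,p[2]-.0195+z])
big=cv2.resize(cv2.imread("pics/s9.png"),None,fx=8,fy=8,interpolation=cv2.INTER_CUBIC)
def poly(L,col):
    P=proj("scene",np.array([W(*q) for q in L]));cv2.polylines(big,[((P+.5)*8).astype(np.int32)],True,col,1)
poly([(-.05,.018,.022),(-.05,-.018,.022),(.05,-.018,.022),(.05,.018,.022)],(0,0,255))
poly([(-.05,.018,.0),(-.05,-.018,.0),(.05,-.018,.0)],(0,0,255))
for g in(1,-1): poly([(-.009,g*.058,.014),(.009,g*.058,.014),(.009,g*.03,.014),(-.009,g*.03,.014)],(0,255,0))
cv2.imwrite("pics/ov9.png",big[170*8:245*8,220*8:300*8])
E
python3 d.py .4906 -.028 .14 -3.241
```

```text
t: 9.2
eef_pos: [0.4913, -0.0276, 0.1414]
ee_rot: [3.141, 0.002, 3.042]
force: [0.0, -0.3, -1.8]
width: 0.0436
[ 0.4913201  -0.0275022   0.14137442] [3.1411202e+00 1.6802138e-03 3.0424426e+00]
t 9.25 pos [ 0.4913 -0.0275  0.1414] rot [3.141e+00 2.000e-03 3.042e+00] w 0.0433 F [ 0.3 -0.4 -2.1]
turn [0.0001, 0.0003, 0.0] slide [0.0013, -0.0011, 0.0027] q1,q6 [ 0.34 -2.01]
```

View pics/ov9.png

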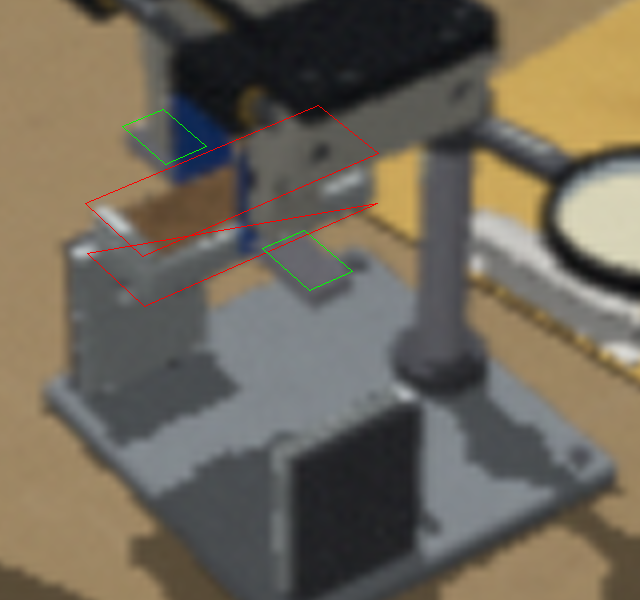

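```bash
python3 -m crank '[{"turn":[0,0.0003,0],"slide":[0.0026,-0.0012,0.03],"fingers":-0.2},{"turn":[0,0.0003,0],"slide":[0.0026,-0.0012,0.06],"fingers":-0.2},{"turn":[0,0.0003,0],"slide":[0.0026,-0.0012,0.083],"fingers":-0.2},{"turn":[0,0.0003,0],"slide":[0.0026,-0.0012,0.083],"fingers":-0.2},{"turn":[0,0.0003,0],"slide":[0.0026,-0.0012,0.083],"fingers":-0.2}]';python3 - <<'E'
from h import *
grab("scene","s10");crop("s10","s10c",220,170,300,245,8)
E
python3 d.py .490 -.028 .07 -3.241
```

```text
t: 9.67
eef_pos: [0.4898, -0.0279, 0.0997]
ee_rot: [-3.141, -0.001, 3.043]
force: [0.2, 0.4, -0.3]
width: 0.0433
t 9.72 pos [ 0.4904 -0.0278  0.1003] rot [ 3.141 -0.     3.043] w 0.0432 F [ 0.5 -0.  -1. ]
turn [0.0, -0.0, 0.0001] slide [0.0007, -0.0006, 0.0606] q1,q6 [ 0.34 -2.01]
```

View pics/s10c.png

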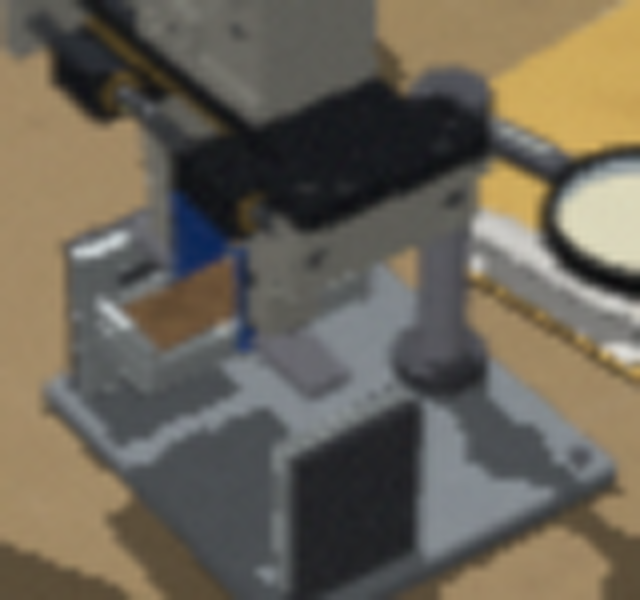

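```bash
python3 -m crank '[{"turn":[0,0,0],"slide":[0.0004,-0.0006,0.016],"fingers":-0.2},{"turn":[0,0,0],"slide":[0.0004,-0.0006,0.032],"fingers":-0.2},{"turn":[0,0,0],"slide":[0.0004,-0.0006,0.04],"fingers":-0.2}]'; python3 -m crank '[{"turn":[0,0,0],"slide":[0,0,0.01],"fingers":-0.2},{"turn":[0,0,0],"slide":[0,0,0.018],"fingers":-0.2},{"turn":[0,0,0],"slide":[0,0,0.018],"fingers":-0.2},{"turn":[0,0,0],"slide":[0,0,0.018],"fingers":-0.2}]'
python3 d.py .490 -.028 .07 -3.241;python3 - <<'E'
from h import *
grab("scene","s11");crop("s11","s11c",220,170,300,245,8)
E
```

```text
t: 9.97
eef_pos: [0.4895, -0.028, 0.079]
ee_rot: [3.141, -0.001, 3.043]
force: [0.1, 0.5, -1.9]
width: 0.0437
t: 10.3
eef_pos: [0.4897, -0.028, 0.0706]
ee_rot: [3.141, -0.001, 3.043]
force: [-0.0, -0.5, -2.0]
width: 0.043
t 10.3 pos [ 0.4897 -0.028   0.0706] rot [ 3.141e+00 -1.000e-03  3.043e+00] w 0.043 F [-0.  -0.5 -2. ]
turn [0.0, -0.0001, 0.0001] slide [-0.0005, 0.0, 0.0012] q1,q6 [ 0.34 -2.01]
```

View pics/s11c.png

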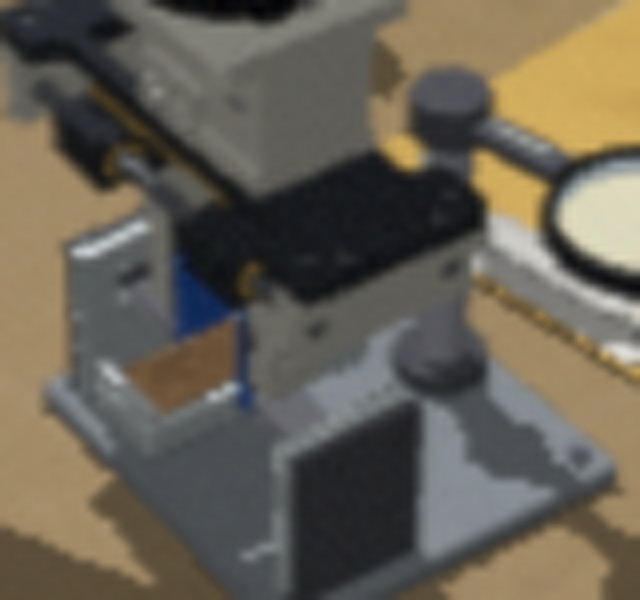

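```bash
python3 - <<'E'
from h import *
s=get_state();p=s["eef_pos"];th=s["ee_rot"][2]-np.pi;c,sn=np.cos(th),np.sin(th)
W=lambda x,y,z:np.array([p[0]+c*x-sn*y,p[1]+sn*x+c*y,p[2]-.0195+z])
big=cv2.resize(cv2.imread("pics/s11.png"),None,fx=16,fy=16,interpolation=cv2.INTER_CUBIC)
def poly(L,col,W=W):
    P=proj("scene",np.array([W(*q) for q in L]));cv2.polylines(big,[((P+.5)*16).astype(np.int32)],True,col,1)
poly([(-.049,.018,.022),(-.049,-.018,.022),(.051,-.018,.022),(.051,.018,.022)],(0,0,255))
for g in(1,-1):
    poly([(-.008,g*.058,.014),(.01,g*.058,.014),(.01,g*.03,.014),(-.008,g*.03,.014)],(0,255,0))
th2=-.0995;c2,s2=np.cos(th2),np.sin(th2)
V=lambda x,y,z:np.array([.491+c2*x-s2*y,-.028+s2*x+c2*y,z])
poly([(-.012,.062,.053),(.012,.062,.053),(.012,.062,.067),(-.012,.062,.067)],(255,0,255),V)
for g in (1,-1):poly([(-.028,g*.062,.081),(.028,g*.062,.081),(.028,g*.076,.081),(-.028,g*.076,.081)],(255,255,0),V)
cv2.imwrite("pics/ov11.png",big[195*16:230*16,226*16:274*16])
E
```

```text
(no output)
```

View pics/ov11.png

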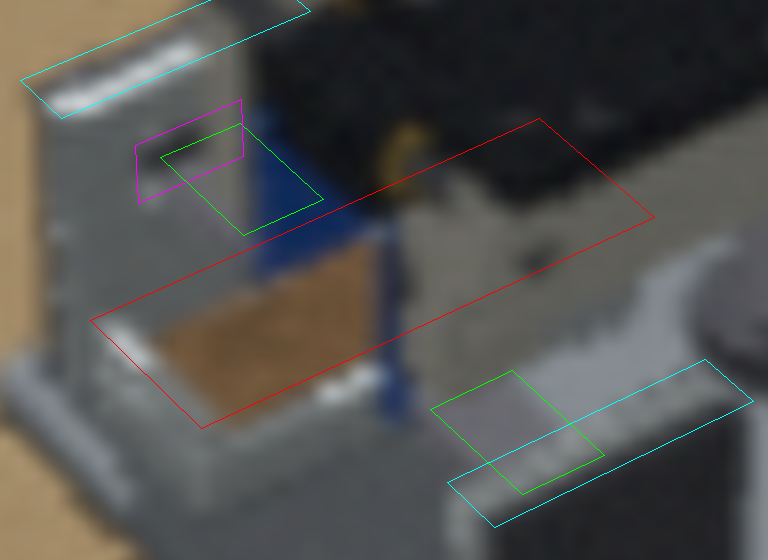

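```bash
python3 -m crank '[{"turn":[0,0,0],"slide":[0,0,0.0012],"fingers":0.2},{"turn":[0,0,0],"slide":[0,0,0.0012],"fingers":0.2},{"turn":[0,0,0],"slide":[0,0,0.0012],"fingers":0.2},{"turn":[0,0,0],"slide":[0,0,0.0012],"fingers":0.2},{"turn":[0,0,0],"slide":[0,0,0.0012],"fingers":0.2}]'
python3 -m crank '[{"turn":[0,0,0],"slide":[0,0,0],"fingers":0.45},{"turn":[0,0,0],"slide":[0,0,0],"fingers":0.45},{"turn":[0,0,0],"slide":[0,0,0],"fingers":0.45}]'
python3 d.py .490 -.028 .07 -3.241;python3 - <<'E'
from h import *
grab("scene","s12");crop("s12","s12c",220,180,300,240,9)
E
```

```text
t: 10.77
eef_pos: [0.4899, -0.0279, 0.0703]
ee_rot: [3.141, -0.0, 3.043]
force: [0.1, 0.4, -1.2]
width: 0.0528
t: 11.02
eef_pos: [0.4898, -0.0279, 0.0703]
ee_rot: [3.141, -0.0, 3.043]
force: [-0.4, -0.6, -2.2]
width: 0.0628
t 11.02 pos [ 0.4898 -0.0279  0.0703] rot [ 3.141 -0.     3.043] w 0.0628 F [-0.4 -0.6 -2.2]
turn [0.0001, -0.0, 0.0001] slide [-0.0003, -0.0001, 0.0005] q1,q6 [ 0.34 -2.01]
```

View pics/s12c.png

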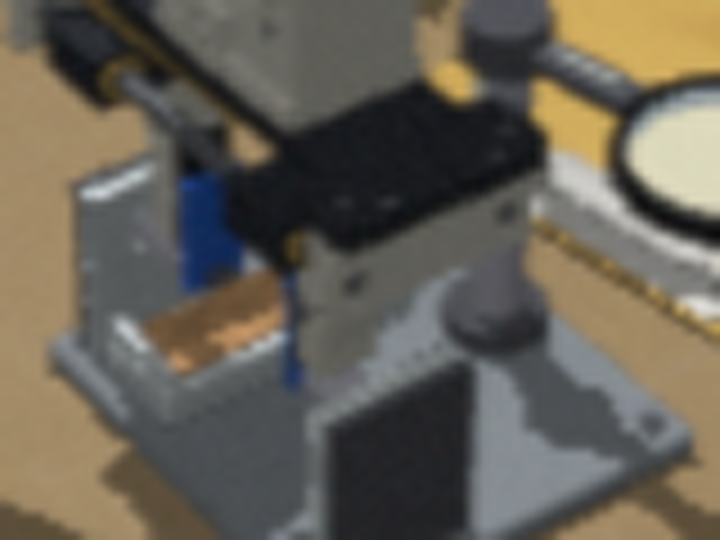

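```bash
python3 -m crank '[{"turn":[0,0,0],"slide":[0,0,0],"fingers":0.66},{"turn":[0,0,0],"slide":[0,0,0],"fingers":0.66},{"turn":[0,0,0],"slide":[0,0,0],"fingers":0.66},{"turn":[0,0,0],"slide":[0,0,0],"fingers":0.66}]'
python3 -m crank '[{"turn":[0,0,0],"slide":[0,0,0],"fingers":0.66},{"turn":[0,0,0],"slide":[0,0,0],"fingers":0.66}]'
python3 - <<'E'
from h import *
grab("scene","s13");crop("s13","s13c",220,180,300,240,9)
E
```

```text
t: 11.4
eef_pos: [0.4901, -0.0279, 0.0704]
ee_rot: [3.141, 0.0, 3.043]
force: [0.1, -0.3, -0.2]
width: 0.0725
t: 11.57
eef_pos: [0.49, -0.0279, 0.0703]
ee_rot: [3.141, 0.0, 3.043]
force: [-0.5, 0.7, 0.3]
width: 0.0727
```

View pics/s13c.png

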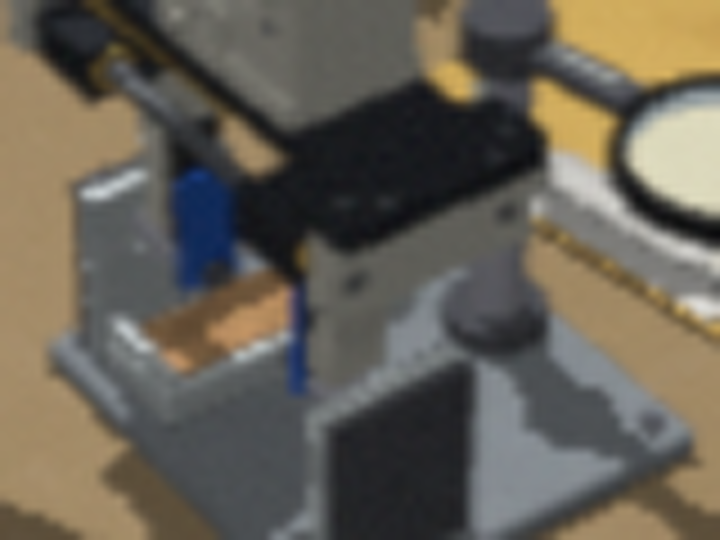

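Weight is off the tool. Raise straight up.

```bash
python3 -m crank '[{"turn":[0,0,0],"slide":[0,0,-0.03],"fingers":0.66},{"turn":[0,0,0],"slide":[0,0,-0.06],"fingers":0.66},{"turn":[0,0,0],"slide":[0,0,-0.11],"fingers":0.66},{"turn":[0,0,0],"slide":[0,0,-0.18],"fingers":0.66},{"turn":[0,0,0],"slide":[0,0,-0.25],"fingers":0.66}]'
python3 -m crank '[{"turn":[0,0,0],"slide":[0,0,-0.08],"fingers":0.2},{"turn":[0,0,0],"slide":[0,0,-0.08],"fingers":0},{"turn":[0,0,0],"slide":[0,0,-0.08],"fingers":0}]'
python3 - <<'E'
from h import *
grab("scene","s14");crop("s14","s14c",215,165,315,245,7.5)
f=grab("top","t14")
hsv=cv2.cvtColor(f,cv2.COLOR_RGB2HSV);m=(((hsv[...,0]<6)|(hsv[...,0]>172))&(hsv[...,1]>150)&(hsv[...,2]>80)).astype(np.uint8);m[:140]=0;m[215:]=0
N,l,s,c=cv2.connectedComponentsWithStats(m);print([(a,b) for a,b in zip(s[1:],c[1:])])
for a,b in zip(s[1:],c[1:]):
    if a[4]>8:
        k=onz("top",*b,.168);d=k[:2]-[.5861,-.0374];print(k,np.linalg.norm(d),np.arctan2(d[1],d[0])+.0995-np.pi+2*np.pi)
E
```

```text
t: 12.03
eef_pos: [0.4891, -0.0283, 0.1961]
ee_rot: [-3.141, -0.002, 3.043]
force: [1.7, 0.1, 0.2]
width: 0.0727
t: 12.28
eef_pos: [0.4912, -0.0276, 0.2379]
ee_rot: [3.139, 0.005, 3.043]
force: [-0.2, 0.1, -0.1]
width: 0.0578
[(array([316, 167,   5,   5,  18], dtype=int32), array([317.88888889, 168.61111111])), (array([426, 167,   2,   2,   3], dtype=int32), array([426.66666667, 167.66666667]))]
[ 0.59667673 -0.18023545  0.168     ] 0.14322650551146812 1.74420976186778
```

View pics/s14c.png

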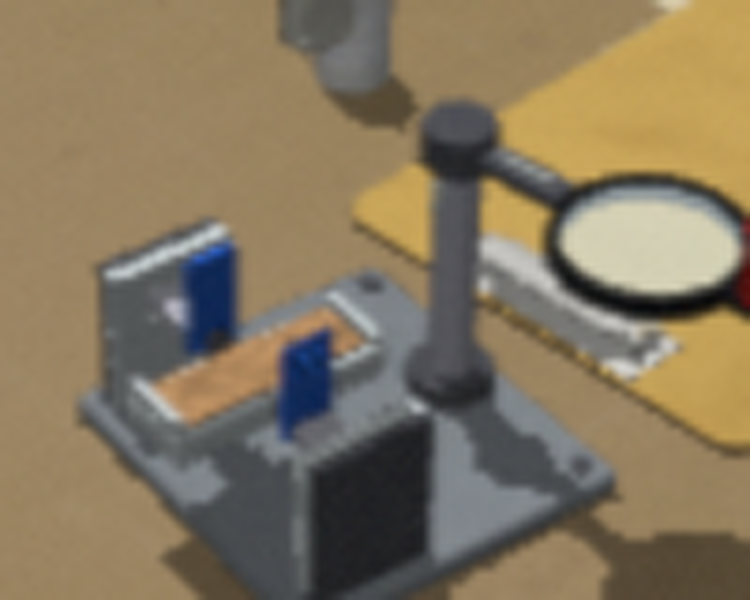

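```bash
python3 d.py .597 -.181 .24 -1.497; python3 -m crank '[{"turn":[0,0,-0.27],"slide":[-0.26,-0.27,0],"fingers":-0.1},{"turn":[0,0,-0.27],"slide":[-0.26,-0.27,0],"fingers":-0.1},{"turn":[0,0,-0.27],"slide":[-0.26,-0.27,0],"fingers":-0.1},{"turn":[0,0,-0.27],"slide":[-0.26,-0.27,0],"fingers":-0.1},{"turn":[0,0,-0.27],"slide":[-0.26,-0.27,0],"fingers":-0.1}]';  python3 d.py .597 -.181 .24 -1.497
```

```text
t 12.38 pos [ 0.4894 -0.028   0.2348] rot [ 3.141e+00 -1.000e-03  3.043e+00] w 0.0504 F [-1.3  0.2 -1.5]
turn [0.0002, 0.0, -0.2775] slide [-0.2444, -0.2833, -0.0107] q1,q6 [ 0.34 -2.01]
t: 12.8
eef_pos: [0.6065, -0.1772, 0.2328]
ee_rot: [3.14, -0.003, -2.647]
force: [0.6, 1.0, 0.4]
width: 0.0394
t 12.8 pos [ 0.6065 -0.1772  0.2328] rot [ 3.140e+00 -3.000e-03 -2.647e+00] w 0.0394 F [0.6 1.  0.4]
turn [0.0005, -0.0002, -0.183] slide [0.0204, 0.0023, -0.0142] q1,q6 [ 0.02 -1.1 ]
```

```bash
python3 -m crank '[{"turn":[0,0,-0.183],"slide":[0.02,0,-0.01],"fingers":-0.1},{"turn":[0,0,-0.183],"slide":[0.02,0,-0.01],"fingers":-0.1},{"turn":[0,0,-0.183],"slide":[0.02,0,-0.01],"fingers":-0.1},{"turn":[0,0,-0.183],"slide":[0.02,0,-0.01],"fingers":-0.1},{"turn":[0,0,-0.183],"slide":[0.02,0,-0.01],"fingers":-0.1}]';  python3 d.py .597 -.181 .24 -1.497
```

```text
t: 13.22
eef_pos: [0.5963, -0.18, 0.2378]
ee_rot: [3.138, -0.001, -2.022]
force: [0.7, 0.8, 0.2]
width: 0.0395
t 13.22 pos [ 0.5963 -0.18    0.2378] rot [ 3.138e+00 -1.000e-03 -2.022e+00] w 0.0395 F [0.7 0.8 0.2]
turn [0.0006, -0.0, -0.0835] slide [0.0011, -0.0021, -0.0043] q1,q6 [ 0.02 -0.47]
```

```bash
python3 -m crank '[{"turn":[0,0,-0.0835],"slide":[0.001,-0.002,0.0],"fingers":-0.1},{"turn":[0,0,-0.0835],"slide":[0.001,-0.002,0],"fingers":-0.1},{"turn":[0,0,-0.0835],"slide":[0.001,-0.002,0],"fingers":-0.1},{"turn":[0,0,-0.0835],"slide":[0.001,-0.002,0],"fingers":-0.1},{"turn":[0,0,-0.0835],"slide":[0.001,-0.002,0],"fingers":-0.1}]';python3 -m crank '[{"turn":[0,0,0],"slide":[0,0,0],"fingers":-0.1}]';  python3 d.py .597 -.181 .148 -1.497;python3 - <<'E'
from h import *
grab("scene","s15");crop("s15","s15c",260,110,360,220,5)
E
```

```text
t: 13.63
eef_pos: [0.5971, -0.1807, 0.2381]
ee_rot: [3.138, 0.001, -1.497]
force: [0.2, -0.1, -0.1]
width: 0.0398
t: 13.72
eef_pos: [0.5973, -0.1807, 0.2386]
ee_rot: [3.139, 0.001, -1.504]
force: [0.0, -0.1, -0.1]
width: 0.0395
t 13.72 pos [ 0.5973 -0.1807  0.2386] rot [ 3.139e+00  1.000e-03 -1.504e+00] w 0.0395 F [ 0.  -0.1 -0.1]
turn [0.0004, 0.0001, -0.0012] slide [0.0008, 0.0001, 0.1812] q1,q6 [0.02 0.05]
```

View pics/s15c.png

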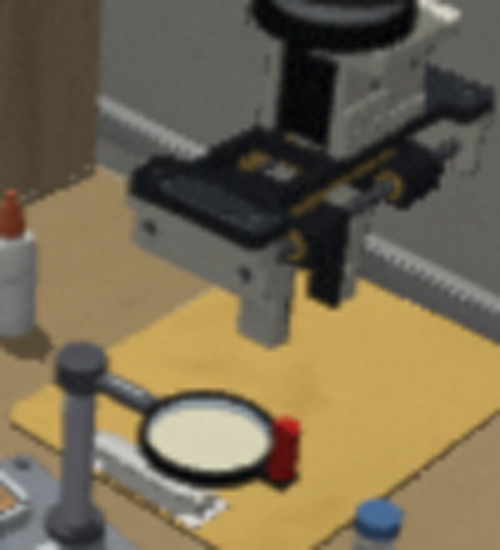

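```bash
python3 -m crank '[{"turn":[0,0,0],"slide":[0,0,0.06],"fingers":-0.1},{"turn":[0,0,0],"slide":[0,0,0.12],"fingers":-0.1},{"turn":[0,0,0],"slide":[0,0,0.179],"fingers":-0.3},{"turn":[0,0,0],"slide":[0,0,0.179],"fingers":-0.4},{"turn":[0,0,0],"slide":[0,0,0.179],"fingers":-0.4}]' 5; python3 arc.py .149 1.65 1.55 1.45 1.35 1.3
```

```text
t: 14.18
eef_pos: [0.5968, -0.1808, 0.1494]
ee_rot: [3.137, 0.0, -1.505]
force: [0.8, -0.1, 0.7]
width: 0.0279
[ 0.5968 -0.1808  0.1494] [ 3.137  0.    -1.505]
1.65 [ 0.5832 -0.1824  0.149 ] turn 0.0137 slide [0.001, 0.027, 0.001]
1.55 [ 0.5687 -0.1814  0.149 ] turn 0.0296 slide [-0.003, 0.056, 0.001]
1.45 [ 0.5544 -0.1789  0.149 ] turn 0.0456 slide [-0.009, 0.084, 0.001]
1.35 [ 0.5404 -0.175   0.149 ] turn 0.0615 slide [-0.019, 0.112, 0.001]
1.3 [ 0.5336 -0.1726  0.149 ] turn 0.0694 slide [-0.025, 0.125, 0.001]
```

```bash
python3 -m crank '[{"turn":[0,0,0.0137],"slide":[0.001,0.027,0],"fingers":-0.45},{"turn":[0,0,0.0296],"slide":[-0.003,0.056,0],"fingers":-0.45},{"turn":[0,0,0.0456],"slide":[-0.009,0.084,0],"fingers":-0.45},{"turn":[0,0,0.0615],"slide":[-0.019,0.112,0],"fingers":-0.45},{"turn":[0,0,0.0615],"slide":[-0.019,0.112,0],"fingers":-0.45}]'; python3 arc.py .149 1.25 1.15 1.05 0.95 0.85
```

```text
t: 14.6
eef_pos: [0.5406, -0.1749, 0.1535]
ee_rot: [-3.139, 0.001, -1.896]
force: [-1.0, 0.3, 0.2]
width: 0.0239
[ 0.5406 -0.1749  0.1535] [-3.139e+00  1.000e-03 -1.896e+00]
1.25 [ 0.5269 -0.1698  0.149 ] turn 0.0151 slide [-0.001, 0.029, 0.009]
1.15 [ 0.514  -0.1632  0.149 ] turn 0.031 slide [-0.005, 0.058, 0.009]
1.05 [ 0.5018 -0.1554  0.149 ] turn 0.0469 slide [-0.012, 0.086, 0.009]
0.95 [ 0.4905 -0.1464  0.149 ] turn 0.0628 slide [-0.022, 0.113, 0.009]
0.85 [ 0.4801 -0.1363  0.149 ] turn 0.0787 slide [-0.034, 0.139, 0.009]
```

```bash
python3 -m crank '[{"turn":[0,0,0.0151],"slide":[-0.001,0.029,0.004],"fingers":-0.45},{"turn":[0,0,0.031],"slide":[-0.005,0.058,0.006],"fingers":-0.45},{"turn":[0,0,0.047],"slide":[-0.012,0.086,0.006],"fingers":-0.45},{"turn":[0,0,0.063],"slide":[-0.022,0.113,0.006],"fingers":-0.45},{"turn":[0,0,0.0787],"slide":[-0.034,0.139,0.006],"fingers":-0.45}]'; python3 arc.py .15 .75 .65 .55 .45 .35
```

```text
t: 15.02
eef_pos: [0.4819, -0.1372, 0.15]
ee_rot: [-3.139, 0.003, -2.388]
force: [1.7, 1.3, 0.9]
width: 0.0241
[ 0.4819 -0.1372  0.15  ] [-3.139e+00  3.000e-03 -2.388e+00]
0.75 [ 0.4707 -0.1252  0.15  ] turn 0.0164 slide [-0.0, 0.033, -0.0]
0.65 [ 0.4625 -0.1133  0.15  ] turn 0.0324 slide [-0.004, 0.061, -0.0]
0.55 [ 0.4556 -0.1005  0.15  ] turn 0.0483 slide [-0.012, 0.089, -0.0]
0.45 [ 0.4499 -0.0872  0.15  ] turn 0.0642 slide [-0.022, 0.117, -0.0]
0.35 [ 0.4456 -0.0733  0.15  ] turn 0.0801 slide [-0.034, 0.143, -0.0]
```

```bash
python3 -m crank '[{"turn":[0,0,0.0164],"slide":[0,0.033,0],"fingers":-0.45},{"turn":[0,0,0.0324],"slide":[-0.004,0.061,0],"fingers":-0.45},{"turn":[0,0,0.0483],"slide":[-0.012,0.089,0],"fingers":-0.45},{"turn":[0,0,0.0642],"slide":[-0.022,0.117,0],"fingers":-0.45},{"turn":[0,0,0.08],"slide":[-0.034,0.143,0],"fingers":-0.45}]'; python3 arc.py .15 .25 .15 .05 0 -.02
```

```text
t: 15.43
eef_pos: [0.4453, -0.0729, 0.1501]
ee_rot: [-3.141, 0.004, -2.89]
force: [1.1, -1.2, -0.7]
width: 0.0241
[ 0.4453 -0.0729  0.1501] [-3.141  0.004 -2.89 ]
0.25 [ 0.4427 -0.0591  0.15  ] turn 0.016 slide [-0.002, 0.028, 0.0]
0.15 [ 0.4413 -0.0447  0.15  ] turn 0.032 slide [-0.006, 0.057, 0.0]
0.05 [ 0.4413 -0.0302  0.15  ] turn 0.0479 slide [-0.013, 0.085, 0.0]
0.0 [ 0.4418 -0.023   0.15  ] turn 0.0558 slide [-0.018, 0.098, 0.0]
-0.02 [ 0.4421 -0.0201  0.15  ] turn 0.059 slide [-0.02, 0.104, 0.0]
```

```bash
python3 -m crank '[{"turn":[0,0,0.016],"slide":[-0.002,0.028,0],"fingers":-0.45},{"turn":[0,0,0.032],"slide":[-0.006,0.057,0],"fingers":-0.45},{"turn":[0,0,0.048],"slide":[-0.013,0.085,0],"fingers":-0.45},{"turn":[0,0,0.0558],"slide":[-0.018,0.098,0],"fingers":-0.45},{"turn":[0,0,0.0558],"slide":[-0.018,0.098,0],"fingers":-0.45}]'; python3 -m crank '[{"turn":[0,0,0],"slide":[0,0,0],"fingers":-0.45},{"turn":[0,0,0],"slide":[0,0,0],"fingers":-0.45}]'; python3 arc.py .15 0
```

```text
t: 15.85
eef_pos: [0.442, -0.0224, 0.1499]
ee_rot: [3.14, 0.003, 3.046]
force: [-0.2, 0.6, -0.3]
width: 0.0243
t: 16.02
eef_pos: [0.4409, -0.0239, 0.1487]
ee_rot: [3.141, 0.001, 3.049]
force: [-0.4, 0.0, -1.4]
width: 0.0241
[ 0.4409 -0.0239  0.1487] [3.141e+00 1.000e-03 3.049e+00]
0.0 [ 0.4418 -0.023   0.15  ] turn 0.0011 slide [-0.002, 0.002, -0.003]
```

Close on the knob to centre it, then open and lift.

```bash
python3 -m crank '[{"turn":[0,0,0],"slide":[-0.002,0.0018,0],"fingers":-0.65},{"turn":[0,0,0],"slide":[-0.002,0.0018,0],"fingers":-0.7},{"turn":[0,0,0],"slide":[-0.002,0.0018,0],"fingers":-0.7},{"turn":[0,0,0],"slide":[-0.002,0.0018,0],"fingers":-0.7}]' 4; python3 d.py .4418 -.023 .15 -3.241;  python3 -m crank '[{"turn":[0,0,0],"slide":[0,0,0],"fingers":-0.3},{"turn":[0,0,0],"slide":[0,0,0],"fingers":-0.1},{"turn":[0,0,0],"slide":[0,0,0],"fingers":-0.1},{"turn":[0,0,0],"slide":[0,0,0],"fingers":-0.1}]';python3 -m crank '[{"turn":[0,0,0],"slide":[0,0,-0.06],"fingers":-0.1},{"turn":[0,0,0],"slide":[0,0,-0.12],"fingers":-0.1},{"turn":[0,0,0],"slide":[0,0,-0.2],"fingers":-0.1}]';  python3 d.py .3 -.3 .26 -2.9
```

```text
t: 16.35
eef_pos: [0.4415, -0.0234, 0.148]
ee_rot: [3.141, 0.0, 3.046]
force: [0.2, -0.9, 1.8]
width: 0.0161
t 16.35 pos [ 0.4415 -0.0234  0.148 ] rot [3.141 0.    3.046] w 0.0161 F [ 0.2 -0.9  1.8]
turn [0.0, 0.0, 0.0007] slide [-0.0006, 0.0008, -0.0041] q1,q6 [ 0.4  -2.06]
t: 16.68
eef_pos: [0.4411, -0.023, 0.1476]
ee_rot: [3.141, -0.001, 3.046]
force: [0.7, -0.1, 1.2]
width: 0.036
t: 16.93
eef_pos: [0.4397, -0.0234, 0.2471]
ee_rot: [-3.141, -0.004, 3.046]
force: [1.1, 0.9, -0.2]
width: 0.0395
t 16.93 pos [ 0.4397 -0.0234  0.2471] rot [-3.141 -0.004  3.046] w 0.0395 F [ 1.1  0.9 -0.2]
turn [-0.0, -0.0007, -0.0536] slide [0.2255, -0.5774, -0.0242] q1,q6 [ 0.4  -2.06]
```

```bash
python3 -m crank '[{"turn":[0,0,0],"slide":[0,0.15,-0.04],"fingers":-0.1},{"turn":[0,0,0],"slide":[0,0.5,-0.04],"fingers":-0.1},{"turn":[0,0,0],"slide":[0,0.5,-0.04],"fingers":-0.1},{"turn":[0,0,0],"slide":[0,0.5,-0.04],"fingers":-0.1},{"turn":[0,0,0],"slide":[0,0.5,-0.04],"fingers":-0.1}]';python3 -m crank '[{"turn":[0,0,-0.1],"slide":[0,0.25,0],"fingers":-0.1},{"turn":[0,0,-0.1],"slide":[0,0.25,0],"fingers":-0.1},{"turn":[0,0,-0.1],"slide":[0,0.25,0],"fingers":-0.1},{"turn":[0,0,-0.1],"slide":[0,0.25,0],"fingers":-0.1}]'; python3 - <<'E'
from h import *
grab("scene","s16");crop("s16","s16c",215,165,315,245,7.5)
f=grab("top","t16");crop("t16","t16c",235,155,385,265,5)
g=grab("scene","s16")
def red(f):
    h=cv2.cvtColor(f,cv2.COLOR_RGB2HSV);m=(((h[...,0]<6)|(h[...,0]>172))&(h[...,1]>150)&(h[...,2]>80)).astype(np.uint8);m[:155]=0;m[230:]=0;m[:,:240]=0;m[:,330:]=0
    N,l,s,c=cv2.connectedComponentsWithStats(m);print(s[1:].tolist(),c[1:].tolist());return c[1+np.argmax(s[1:,4])] if N>1 else None
a,b=red(g),red(f)
if a is not None and b is not None:
    k,e=tri(a,b);d=k[:2]-[.5861,-.0374];print(k,e,np.linalg.norm(d),(np.arctan2(d[1],d[0])+.0995-np.pi+np.pi)%(2*np.pi)-np.pi)
E
```

```text
t: 17.35
eef_pos: [0.4605, 0.1847, 0.2664]
ee_rot: [3.14, 0.0, 3.046]
force: [0.9, -0.0, 0.9]
width: 0.0393
t: 17.68
eef_pos: [0.4731, 0.3131, 0.2646]
ee_rot: [3.141, -0.0, -2.727]
force: [1.6, 0.2, -0.6]
width: 0.0396
[] []
[[266, 214, 5, 5, 20]] [[267.7, 216.05]]
```

View pics/s16c.png

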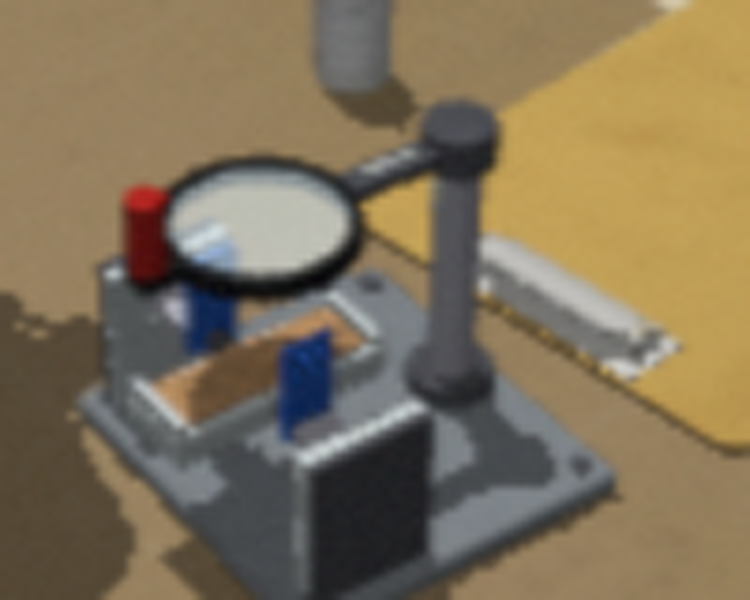

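View pics/t16c.png

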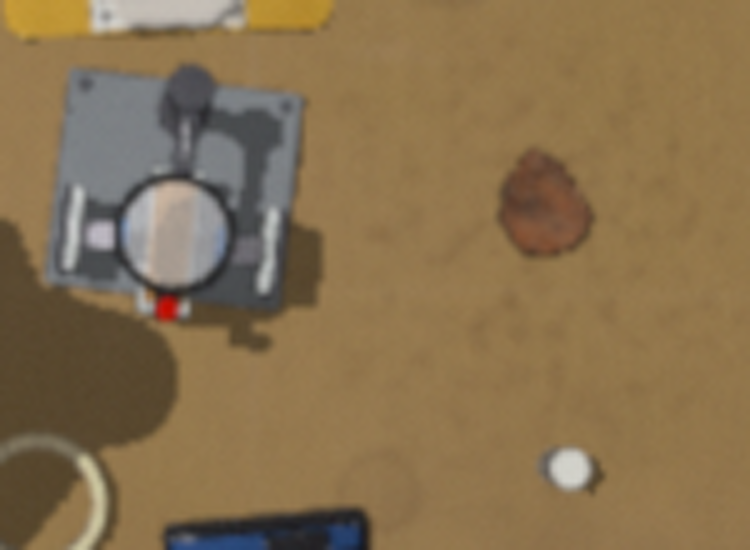

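```bash
python3 - <<'E'
from h import *
k=onz("top",267.7,216.05,.169);d=k[:2]-[.5861,-.0374];print(k,np.linalg.norm(d),(np.arctan2(d[1],d[0])+.0995-np.pi+np.pi)%(2*np.pi)-np.pi)
m=lambda x,y,z:onz("top",234.6+x/5,154.6+y/5,z)
# tongue middles (z .061) and cheek tops; cheek-frame check
L,R=m(100,235,.061),m(245,250,.061);Lc,Rc=m(75,228,.081),m(268,250,.081);lens=m(175,234,.14)
print("tongue mid",(L+R)/2,"cheek mid",(Lc+Rc)/2,"lens",lens)
E
python3 d.py .47 .31 .26 -2.7; python3 -m crank '[{"turn":[0,0,0],"slide":[0,0,0],"fingers":-0.1},{"turn":[0,0,0],"slide":[0,0,0],"fingers":-0.1}]'
```

```text
[ 0.44312109 -0.02158178  0.169     ] 0.14385125556669773 -0.010685125624573466
tongue mid [ 0.49027393 -0.02927327  0.061     ] cheek mid [ 0.49147243 -0.0278794   0.081     ] lens [ 0.49127493 -0.02807282  0.14      ]
t 17.83 pos [0.4724 0.3075 0.2652] rot [-3.141e+00 -1.000e-03 -2.739e+00] w 0.0396 F [-0.2 -0.2  0.2]
turn [-0.0, -0.0002, -0.0062] slide [0.0024, 0.0064, 0.0104] q1,q6 [ 0.92 -2.09]
t: 18.0
eef_pos: [0.4728, 0.3062, 0.2663]
ee_rot: [3.141, 0.0, -2.741]
force: [0.4, -0.5, -0.6]
width: 0.0394
```

Everything measures within tolerance, so I'm handing in.

```bash
python3 -c "
from station import *
print(job_done())"
```

```text
the job is handed in; nothing more can be done
None
```

The job is done and handed in at about 18 s. The cradle sits between the stand's cheeks with its tongues sprung out, and the magnifier is over it. `job_done()` gave no verdict.

**What I did:** I first swung the magnifier out of the way, to about 1.74 rad. I then squeezed the cradle's tabs fully together (43 mm finger opening) and lifted it. I lowered it level between the cheeks with no contact force and opened the fingers to 73 mm. Last, I guided the red knob back to 0, closed on it to centre it, let go and moved the arm clear.

**Last checks:**
- **Release:** the cradle's weight came off the tool when the fingers opened (from about -2 N to 0 N), and both tabs sprang outward.
- **Cradle position:** in the top view the tongue midpoint is about 1–2 mm from the midpoint of the cheeks.
- **Magnifier:** its angle measures about -0.01 rad, and the lens centre is within 1 mm of the seat estimate.
- **Bystanders:** the sherd and vial by the cradle are visibly where they started. I did not re-measure the other three, but the arm never came near them.

**What I could not settle:**
- My final two-view check of the knob did not work, because the colour search left the knob out of the scene picture. The angle above therefore comes from the top view alone, though the finger position when it closed on the knob agrees.
- In the scene view the overlay of the stand's base plate sat about 1 pixel (2–3 mm) off, while the cheeks matched.

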